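# Put the force-check weights back on their rail in order of size

### The job

The press-force check is finished: put the four steel knob weights back on their storage rail, each standing upright on the floor of the cup made for its size, so that the row runs in order from the largest to the smallest. Keep the weights upright throughout, and lower them into place rather than dropping them.

Things in the scene. Friction and masses are not known exactly. Their poses are not given: they have to be found in the camera images.
- weight_a_center (a point): Largest of four loose round steel knob weights, standing upright on its flat foot (edge bevelled 2 mm), about 600 g: a body 48 mm across and 36 mm high, above it a narrower neck 5 mm high, then a round knob 28 mm across whose straight side and top end the weight at 62 mm. Point on its axis half-way up, 31 mm above the foot; z is up along the axis.
- weight_b_center (a point): Second largest of four loose round steel knob weights, standing upright on its flat foot (edge bevelled 2 mm), about 340 g: a body 38 mm across and 30 mm high, above it a narrower neck 5 mm high, then a round knob 24 mm across whose straight side and top end the weight at 54 mm. Point on its axis half-way up, 27 mm above the foot; z is up along the axis.
- weight_c_center (a point): Third largest (second smallest) of four loose round steel knob weights, standing upright on its flat foot (edge bevelled 2 mm), about 155 g: a body 28 mm across and 25 mm high, above it a narrower neck 5 mm high, then a round knob 19 mm across whose straight side and top end the weight at 46 mm. Point on its axis half-way up, 23 mm above the foot; z is up along the axis.
- weight_d_center (a point): Smallest of four loose round steel knob weights, standing upright on its flat foot (edge bevelled 2 mm), about 55 g: a body 18 mm across and 20 mm high, above it a narrower neck 5 mm high, then a round knob 13 mm across whose straight side and top end the weight at 38 mm. Point on its axis half-way up, 19 mm above the foot; z is up along the axis.
- cup_a: Largest of four fixed round black plastic cups in a straight row on an aluminium rail: for the 48 mm weight. Straight bore 54 mm across, flaring like a funnel to 62 mm at the rim. Origin: centre of the cup's underside on the rail, 12 mm above the bench; inner floor 3 mm and rim 13 mm above the origin. x runs along the row from the largest cup to the smallest, z up.
- cup_b: Second largest of four fixed round black plastic cups in a straight row on an aluminium rail: for the 38 mm weight. Straight bore 44 mm across, flaring like a funnel to 52 mm at the rim. Origin: centre of the cup's underside on the rail, 12 mm above the bench; inner floor 3 mm and rim 13 mm above the origin. x runs along the row from the largest cup to the smallest, z up.
- cup_c: Third largest (second smallest) of four fixed round black plastic cups in a straight row on an aluminium rail: for the 28 mm weight. Straight bore 34 mm across, flaring like a funnel to 42 mm at the rim. Origin: centre of the cup's underside on the rail, 12 mm above the bench; inner floor 3 mm and rim 13 mm above the origin. x runs along the row from the largest cup to the smallest, z up.
- cup_d: Smallest of four fixed round black plastic cups in a straight row on an aluminium rail: for the 18 mm weight. Straight bore 24 mm across, flaring like a funnel to 32 mm at the rim. Origin: centre of the cup's underside on the rail, 12 mm above the bench; inner floor 3 mm and rim 13 mm above the origin. x runs along the row from the largest cup to the smallest, z up.
There are look-alikes about, which are no part of the job. Leave any purple look-alike of the part that bears weight_c_center alone. Leave any yellow look-alike of the part that bears weight_d_center alone.

How it is judged:
By the outcome, as a careful person would: the job done as asked, in the order asked, and still so for the second after the job is handed in, with the robot touching nothing.
It also fails if it takes over 112 s, if anything falls off the work surface, if the arm or the gripper's body presses on something with over 40 N, if the wrist force passes 120 N, or if a joint passes its speed limit or range.

### The arm

A 6-joint arm with a two-finger parallel gripper is mounted at the origin on a cart in front of the work surface, level with it; the furniture and walls round the work are solid. World frame = base frame: x ahead of the robot, y to its left, z up, the work surface at z = 0. Lengths are in m, angles in rad, forces in N, time in s.
With the tool pointing down it reaches from about 0.3 to 1 m from the base axis. Payload 5.1 kg.
Tool frame: the origin (TCP) lies on the centre line of the jaws, within the pads' length; the fingertips stand 11 mm ahead of it and the grasp point (between the pads) lies 8 mm behind it (bot.finger_overhang is the distance from the TCP to the fingertips, in m); z points along the fingers, y is the line along which they close (so a half turn about z gives the same grasp; the last joint's range is limited). The gripper opens to 95 mm and grips with 3 to 60 N. Pads are 20 mm wide; open, the fingers measure 119 mm over their backs; the gripper's body (75 mm by 180 mm) begins 59 mm behind the grasp point.
Start: joints at [-1.332, 0.124, 1.65, -0, 1.367, -0.083], TCP at [0.206, -0.617, 0.226] pointing down, gripper open.
Joint ranges: [-2.61, 2.61], [-1.02, 2.33], [0.03, 2.71], [-1.35, 4.49], [0.32, 2.68], [-2.91, 2.91]. Speed limits (rad/s): [2.57, 2.57, 3.14, 3.14, 3.14, 3.14].

### API

Orientations are given as a rotation vector (axis times angle).
In Python, from workcell import bot gives the robot as it stands. The module is installed in compiled form; this text tells all that it offers.
- The arm moves only by the tool arm_command, never from a script. Its argument "commands" is a list of rows, each an object of numbers: "tx", "ty", "tz": the shift along the tool's x, y, z in mm; "spin": the turn about the tool's z in rad. In form: [{"tx": .., "ty": .., "tz": .., "spin": ..}, ...]. A call has 1 to 12 rows; each row shifts and turns the commanded pose from where the row before left it, along the tool's axes as they then stand; what a row does not reach is not made up. A row lasts 1/10 s, in which the tool goes at most 50 mm and 8.59 degrees, less where a joint would pass 70% of its speed; a pose out of reach is approached as far as the arm can. A call with a gripper value outside its range is refused whole. "grip" is the closure, from 0 (fully open) to 1 (shut), set as the call begins (left out, the last holds). The fingers move at their own pace and stop on an object; "squeeze" is the grip in N (left out, the last holds). Time passes only in rows, so rows that do not move let the fingers close. It gives the time, the measured TCP pose, the force, the opening and the grip force at its end, in the units of the state.
- bot.observe(): the state, without advancing time (a new reading comes with each control period).
- bot.capture(name): name is "side" or "top" or "wrist"; returns a dict with "pixels" (384x512x3 uint8, red, green, blue), "mtx" (3x3 intrinsics, pixels), "origin" and "attitude" of the camera in the world. Camera axes: x right, y up, looking along -z (the intrinsics and any distortion apply to the point x, -y, -z); pixel columns grow to the right and rows downward; lengths in m; the calibration is good to about 2 mm. The wrist camera is an equidistant fisheye: a pixel r from the principal point sees the ray r / f radians off the axis. A picture is of the moment at which its call begins. There is no depth.
- bot.finish_job(): hands the job in; it is judged then, once.
Trained networks look in the newest picture that a camera, given by its name, has taken for a name from the list of things; names that differ only in an ending like _2 or _b are one class to them, and where a whole thing is asked for, a point or a joint stands for the part that bears it (a point fixed in the world has none). Each returns a list of dicts, best first, with "conf" (0 to 1); they miss things now and then, are a little off and sometimes report something else, mostly with a low value. They report only what shows in the picture. A call takes as long as a camera call. They do not tell look-alikes from the thing itself.
- bot.look_for(thing, camera): "uv" ([column, row] in pixels, amid what is visible of it).
- bot.outline_of(thing, camera): "region" (384x512 bool, what is visible of it) and "uv" ([column, row] in pixels, amid what is visible of it).
- bot.mark_of(thing, camera): "uv" ([column, row] in pixels: a listed point, or the origin of a listed thing).
The state is a dict: "time": time; "joints": joint angles; "dq": joint speeds; "tau": joint torques, N m; "position": TCP position; "ee_rot": TCP orientation; "wrist_force": force on the tool from outside, world axes, zero at the start; "torque": the same for the moment, N m; "grip_width": finger opening in m; "finger_force": force on a finger pad.
Only numpy, scipy, OpenCV 4.12 (cv2) and the standard library are available. Lean on these libraries where they do the work, as an engineer would, in place of code of your own. Each camera call takes 0.05 s, during which the arm holds its last target. There are 200 camera calls.

## Working session

There is one attempt and no reset: what is moved stays moved. The work goes in short steps, Python scripts to look and compute and a tool call to move; the robot and the scene stay as the last step left them, time stands still between calls to the robot, and variables do not carry over. Pictures are saved under pics/ and viewed, at most 14 in all, crops included, and the job is handed in when it is done.

Besides the shell and the picture viewer there is one more tool, called by a JSON object that holds its "method" and its "body". arm_command: Moves the arm, as the interface text tells. Its arguments: {"type":"object","properties":{"commands":{"type":"array","items":{"type":"object","properties":{"tx":{"type":"number"},"ty":{"type":"number"},"tz":{"type":"number"},"spin":{"type":"number"}}}},"grip":{"type":"number"},"squeeze":{"type":"number"}},"required":["commands"]}

```bash
mkdir -p pics
cat > h.py <<'E'
import numpy as np, cv2
from workcell import bot
from scipy.spatial.transform import Rotation as R
def cap(n):
    c=bot.capture(n); return c
def rot(c):
    a=np.array(c["attitude"],float)
    return a if a.shape==(3,3) else R.from_rotvec(a).as_matrix()
def ray(c,uv):
    K=np.array(c["mtx"]); x=(uv[0]-K[0,2])/K[0,0]; y=(uv[1]-K[1,2])/K[1,1]
    if c.get("fish"):
        r=np.hypot(x,y); s=np.sin(r)/r if r>1e-9 else 1; d=np.array([x*s,y*s,np.cos(r)])
    else: d=np.array([x,y,1.])
    return rot(c)@np.array([d[0],-d[1],-d[2]])
def hit(c,uv,z):
    d=ray(c,uv); o=np.array(c["origin"]); return o+d*(z-o[2])/d[2]
def save(c,name,crop=None,s=1):
    p=c["pixels"][:,:,::-1]
    if crop: p=p[crop[1]:crop[3],crop[0]:crop[2]]
    cv2.imwrite("pics/"+name,cv2.resize(p,None,fx=s,fy=s,interpolation=cv2.INTER_CUBIC))
E
python3 - <<'E'
from h import *
for n in ("top","side","wrist"):
    c=cap(n); save(c,n+"0.png"); print(n,{k:np.round(v,3).tolist() for k,v in c.items() if k!="pixels"})
    if n=="wrist": c["fish"]=1
    for t,z in [("weight_a_center",.031),("cup_a",.012)] + [("weight_%s_center"%k,.02) for k in "bcd"]+[("cup_%s"%k,.012) for k in "bcd"]:
        print(t,[(np.round(m["uv"]).tolist(),round(m["conf"],2),np.round(hit(c,m["uv"],z),3).tolist()) for m in bot.mark_of(t,n)])
print(bot.observe())
E
```

```text
top {'mtx': [[412.609, 0.0, 249.591], [0.0, 412.609, 187.748], [0.0, 0.0, 1.0]], 'origin': [0.425, 0.106, 0.982], 'attitude': [0.003, -0.062, -1.56]}
weight_a_center [([141.0, 164.0], 0.76, [0.517, 0.32, 0.031])]
cup_a [([335.0, 191.0], 0.92, [0.459, -0.133, 0.012]), ([336.0, 166.0], 0.61, [0.519, -0.136, 0.012]), ([345.0, 127.0], 0.59, [0.613, -0.156, 0.012]), ([344.0, 144.0], 0.52, [0.571, -0.154, 0.012])]
weight_b_center [([129.0, 201.0], 0.31, [0.43, 0.347, 0.02])]
weight_c_center [([205.0, 195.0], 0.59, [0.447, 0.173, 0.02]), ([204.0, 163.0], 0.51, [0.52, 0.176, 0.02])]
weight_d_center [([156.0, 241.0], 0.55, [0.339, 0.285, 0.02]), ([132.0, 198.0], 0.43, [0.439, 0.341, 0.02])]
cup_b [([335.0, 191.0], 0.92, [0.459, -0.133, 0.012]), ([336.0, 166.0], 0.61, [0.519, -0.136, 0.012]), ([345.0, 127.0], 0.59, [0.613, -0.156, 0.012]), ([344.0, 144.0], 0.52, [0.571, -0.154, 0.012])]
cup_c [([335.0, 191.0], 0.92, [0.459, -0.133, 0.012]), ([336.0, 166.0], 0.61, [0.519, -0.136, 0.012]), ([345.0, 127.0], 0.59, [0.613, -0.156, 0.012]), ([344.0, 144.0], 0.52, [0.571, -0.154, 0.012])]
cup_d [([33
[... 1535 characters left out ...]
d []
{'time': 1.35, 'joints': array([-1.33160300e+00,  1.23791045e-01,  1.65027220e+00,  1.10171333e-05,
        1.36749373e+00, -8.26119233e-02]), 'dq': array([ 3.28193921e-04, -4.42761527e-04, -2.88046597e-04, -4.10353009e-04,
       -6.80757636e-05, -1.34432941e-03]), 'tau': array([-1.09822960e-05, -4.17571950e+01, -3.60220671e+01,  7.75175798e-02,
        4.28815826e-02, -3.52116736e-07]), 'position': array([ 0.20555034, -0.61664607,  0.22567847]), 'ee_rot': array([3.10097922e+00, 5.03303151e-01, 2.12806665e-05]), 'wrist_force': array([-0.09324055, -0.07281222,  0.63937549]), 'torque': array([-0.08205742, -0.02997183, -0.00054248]), 'finger_force': 0.0, 'grip_width': 0.09482129292519449}
```

View top.

Run:
```python
import cv2
p=cv2.imread("pics/top0.png"); cv2.imwrite("pics/top0c.png",cv2.resize(p[80:300,80:400],None,fx=2.5,fy=2.5,interpolation=cv2.INTER_CUBIC))
p=cv2.imread("pics/side0.png"); cv2.imwrite("pics/side0c.png",cv2.resize(p[130:290,90:410],None,fx=2.5,fy=2.5,interpolation=cv2.INTER_CUBIC))
```

```text
(no output)
```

View pics/top0c.png

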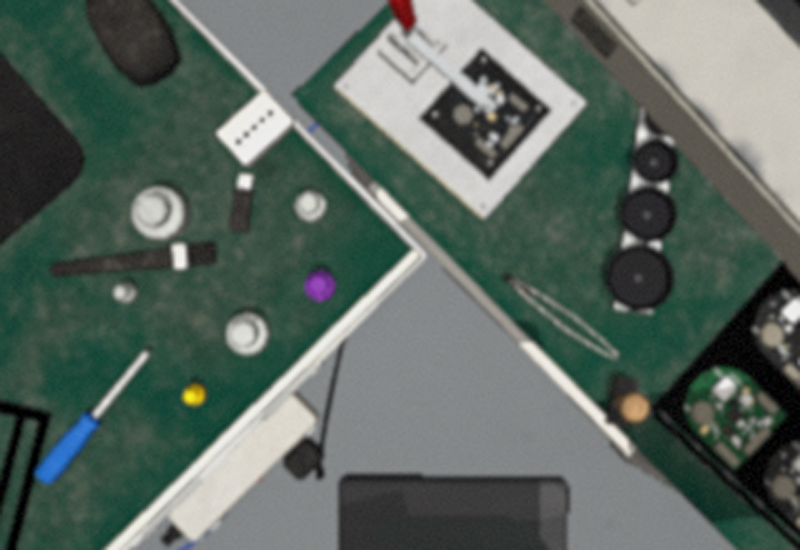

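View pics/side0c.png

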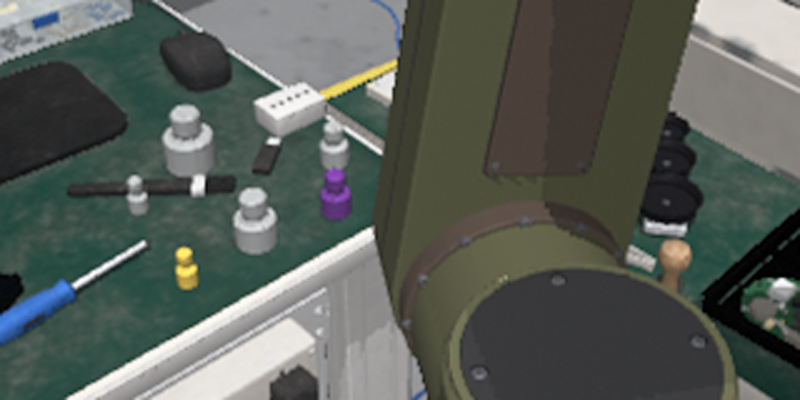

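Top picture (full-frame pixels): candidates for the weights are a silver (143,165), b silver (179,213), c silver (204,162) vs purple look-alike (208,194), d silver (130,197) vs yellow look-alike (158,238). I choose the silver ones. Cups: a (336,191), b (339,165), c (342,144), and d near (342,128), half hidden by the instrument/shelf edge. Next is a close crop as the check.

Run:
```python
import cv2,numpy as np
p=cv2.imread("pics/top0.png")
A=cv2.resize(p[90:230,300:400],None,fx=4,fy=4,interpolation=cv2.INTER_CUBIC)
B=cv2.resize(p[145:245,115:215],None,fx=4,fy=4,interpolation=cv2.INTER_CUBIC)
B=cv2.copyMakeBorder(B,0,160,0,0,cv2.BORDER_CONSTANT)
cv2.imwrite("pics/z1.png",np.hstack([A,B]))
from h import *
c=cap("wrist"); print(rot(c)@[0,0,-1], rot(c))
```

```text
[-0.27117211 -0.08939241 -0.95837085] [[ 0.31648962  0.90901046  0.27117211]
 [-0.94859537  0.30360472  0.08939241]
 [-0.0010705  -0.28552437  0.95837085]]
```

View pics/z1.png

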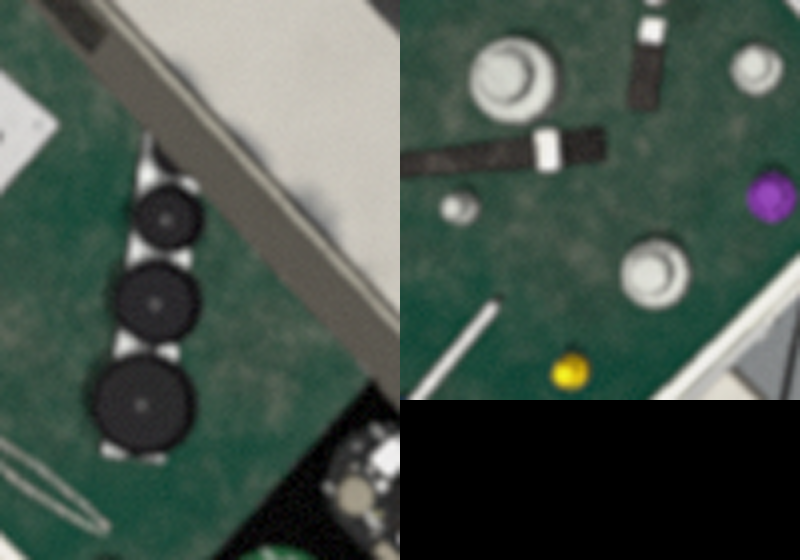

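View pics/wrist0.png

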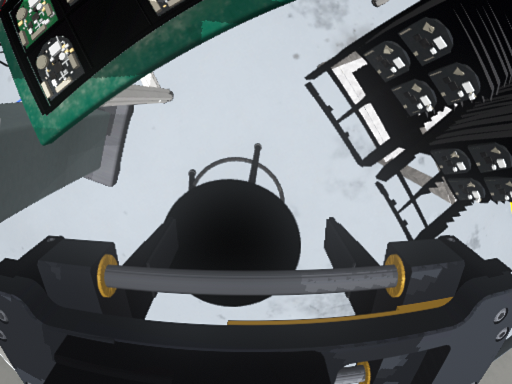

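Close crops show the chosen silver weights and black cups a/b/c; cup d is mostly hidden behind an overhanging edge. The wrist view shows only floor and trays. I need the height of that edge, so I'll look at the full side picture.

Run:
```python
import cv2
p=cv2.imread("pics/side0.png"); cv2.imwrite("pics/s1.png",cv2.resize(p[0:260,312:512],None,fx=2.3,fy=2.3,interpolation=cv2.INTER_CUBIC))
```

```text
(no output)
```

View pics/s1.png

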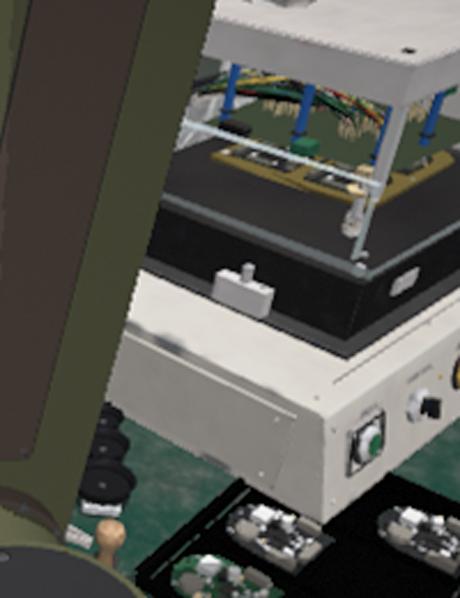

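View pics/top0.png

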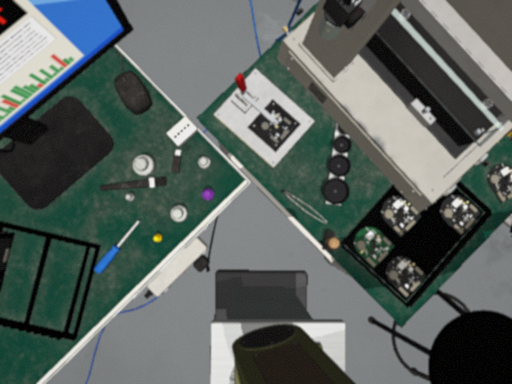

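The side crop shows a beige press box standing over the row. Cups a, b and c are at crop (108,485), (108,445) and (108,415), and its near corner runs from (325,412) down to (328,520). The full top view confirms the layout: weights on the left bench, cups on the right. I'll triangulate the box's edges.

Run:
```python
from h import *
T=cap("top");S=cap("side")
def line(tp,sp):
    n1=np.cross(ray(T,tp[0]),ray(T,tp[1]));n2=np.cross(ray(S,sp[0]),ray(S,sp[1]))
    d=np.cross(n1,n2);d/=np.linalg.norm(d)
    A=np.array([n1,n2,d]);p=np.linalg.solve(A,[n1@T["origin"],n2@S["origin"],d@np.array([.6,-.2,.1])])
    return p,d
print("low",line([(307,90),(395,185)],[(360,167),(454.6,226)]))
print("up",line([(327,90),(400,170)],[(373,138),(453,179)]))
def tri(a,b):
    r1,r2=ray(T,a),ray(S,b);M=np.array([r1,-r2]).T
    s=np.linalg.lstsq(M,np.array(S["origin"])-T["origin"],rcond=None)[0]
    p,q=np.array(T["origin"])+s[0]*r1,np.array(S["origin"])+s[1]*r2
    return (p+q)/2,np.linalg.norm(p-q)
print(tri((424,207),(454.6,226)),tri((430,203),(453.3,179)))
for n,uv in dict(a=(143.2,164.8),b=(178.8,212.8),c=(204,162.4),d=(129.6,196.8)).items(): print(n,hit(T,uv,.02))
# cups via dark threshold ellipses: rim z=.025
g=cv2.GaussianBlur(T["pixels"].max(2),(3,3),0)
for n,(u,v) in dict(a=(336,191),b=(339,165),c=(342,144)).items():
    r=20; m=(g[v-r:v+r,u-r:u+r]<70).astype(np.uint8)
    k,l,st,ct=cv2.connectedComponentsWithStats(m); i=l[r,r]
    ys,xs=np.where(l==i); print(n,st[i],ct[i]+[u-r,v-r],hit(T,ct[i]+[u-r,v-r],.025))
```

```text
low (array([ 0.57531584, -0.16767063,  0.04737068]), array([-0.69957597, -0.70665629, -0.10597338]))
up (array([ 0.57108099, -0.17194037,  0.13959569]), array([-0.72277497, -0.6899865 , -0.03892267]))
(array([ 0.4237038 , -0.34469776,  0.01174749]), np.float64(0.005811090716784407)) (array([ 0.43176161, -0.30819847,  0.12906288]), np.float64(0.004129187585032028))
a [0.515083   0.31712106 0.02      ]
b [0.4047065  0.23325988 0.02      ]
c [0.52251616 0.17675142 0.02      ]
d [0.44060461 0.34676227 0.02      ]
a [  4   0  30  34 714] [335.22969188 188.48739496] [ 0.46475854 -0.13066418  0.025     ]
b [  2   9  31  31 580] [336.93103448 169.04310345] [ 0.51046609 -0.13465725  0.025     ]
c [  7  11  23  18 282] [341.03900709 143.87588652] [ 0.56998072 -0.14437602  0.025     ]
```

{"method": "arm_command", "body": {"commands": [{"tx":30,"ty":-38},{"tx":30,"ty":-38},{"tx":30,"ty":-38},{"tx":30,"ty":-38},{"tx":30,"ty":-38},{"tx":30,"ty":-38},{"tx":30,"ty":-38},{"tx":30,"ty":-38},{"tx":30,"ty":-38},{"tx":30,"ty":-38},{"tx":30,"ty":-38},{"tx":30,"ty":-38}]}}

```text
invalid input at $.commands[0]: expected keys tx, ty, tz, spin
```

{"method": "arm_command", "body": {"commands": [{"tz":20,"spin":-0.12},{"tz":20,"spin":-0.12},{"tz":20,"spin":-0.12},{"tz":20,"spin":-0.1},{}]}}

```text
invalid input at $.commands[0]: expected keys tx, ty, tz, spin
```

Run:
```python
from h import *
o=bot.observe(); print(o["position"],o["ee_rot"],o["time"])
c=cap("wrist"); save(c,"w1.png"); np.savez("w1.npz",**c); c["fish"]=1
print(c["origin"]); print([(np.round(m["uv"]).tolist(),round(m["conf"],2),np.round(hit(c,m["uv"],.012),3).tolist()) for m in bot.mark_of("cup_a","wrist")])
```

```text
[ 0.20553777 -0.61663552  0.22564389] [-3.10101642e+00 -5.03272965e-01  2.34035605e-05] 1.5
[ 0.28210342 -0.5899842   0.38446128]
[]
```

View pics/w1.png

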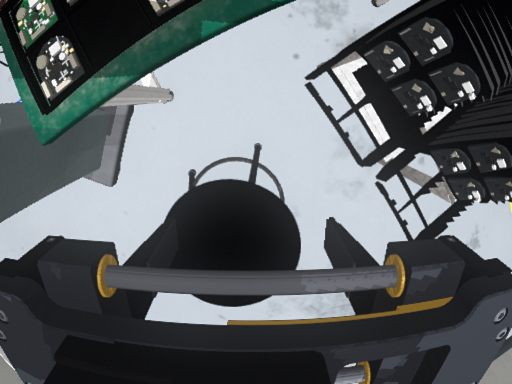

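The move was refused because every row needs all four keys, so the wrist picture is unchanged from before. Repeating the move with full rows.

{"method": "arm_command", "body": {"commands": [{"tx":30,"ty":-38,"tz":0,"spin":0},{"tx":30,"ty":-38,"tz":0,"spin":0},{"tx":30,"ty":-38,"tz":0,"spin":0},{"tx":30,"ty":-38,"tz":0,"spin":0},{"tx":30,"ty":-38,"tz":0,"spin":0},{"tx":30,"ty":-38,"tz":0,"spin":0},{"tx":30,"ty":-38,"tz":0,"spin":0},{"tx":30,"ty":-38,"tz":0,"spin":0},{"tx":30,"ty":-38,"tz":0,"spin":0},{"tx":30,"ty":-38,"tz":0,"spin":0},{"tx":30,"ty":-38,"tz":0,"spin":0},{"tx":30,"ty":-38,"tz":0,"spin":0}]}}

```text
time: 2.8
position: [0.4031, -0.0683, 0.2261]
ee_rot: [3.1, 0.503, 0.002]
wrist_force: [0.4, -0.4, -0.0]
grip_width: 0.095
finger_force: 0.0
```

{"method": "arm_command", "body": {"commands": [{"tx":0,"ty":0,"tz":20,"spin":-0.12},{"tx":0,"ty":0,"tz":20,"spin":-0.12},{"tx":0,"ty":0,"tz":20,"spin":-0.12},{"tx":0,"ty":0,"tz":20,"spin":-0.1},{"tx":0,"ty":0,"tz":0,"spin":0}]}}

```text
time: 3.3
position: [0.4008, -0.0694, 0.1428]
ee_rot: [-2.901, -1.196, 0.007]
wrist_force: [-0.8, -0.1, -0.2]
grip_width: 0.0951
finger_force: 0.0
```

Run:
```python
from h import *
o=bot.observe(); print(o["position"],o["ee_rot"],o["time"])
c=cap("wrist"); save(c,"w2.png"); np.savez("w2.npz",**c); c["fish"]=1
print(c["origin"]); print([(np.round(m["uv"]).tolist(),round(m["conf"],2),np.round(hit(c,m["uv"],.012),3).tolist()) for m in bot.mark_of("cup_a","wrist")])
```

```text
[ 0.40082468 -0.06943478  0.14279322] [-2.90116445 -1.19572536  0.00698247] 3.3
[ 0.45894222 -0.01168777  0.30135199]
[([331.0, 185.0], 0.86, [0.458, -0.128, 0.012]), ([382.0, 150.0], 0.65, [0.523, -0.14, 0.012]), ([414.0, 124.0], 0.63, [0.57, -0.145, 0.012]), ([439.0, 105.0], 0.52, [0.61, -0.151, 0.012])]
```

View pics/w2.png

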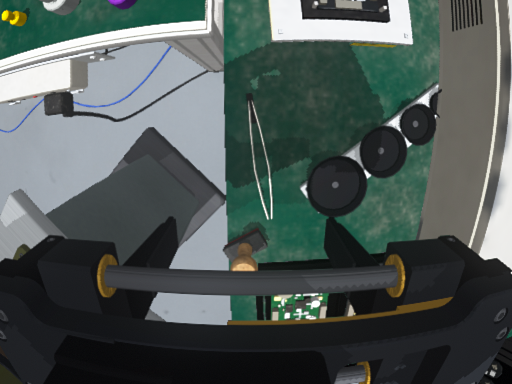

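The wrist view shows cup a at (336,186), b (383,150) and c (417,124). Cup d is a sliver at (437,103), still cut off by the box edge at u≈440. Next I'll measure that lower edge properly from this view and the top view.

Run:
```python
from h import *
W=dict(np.load("w2.npz")); W["fish"]=1; T=cap("top")
def gmask(c):
    p=c["pixels"].astype(int); return (p[:,:,1]-p[:,:,0]>12)
gw=gmask(W);gt=gmask(T)
for v in range(60,100,8): print("w",v,np.where(gw[v,400:470])[0][-3:]+400)
for v in (140,150,170,190,210,225): print("w",v,np.where(gw[v,380:470])[0][-2:]+380, W["pixels"][v,425:455:4].tolist() if v==190 else "")
for v in list(range(96,120,6))+list(range(150,186,6)): print("t",v,np.where(gt[v,300:400])[0][-3:]+300)
print(T["pixels"][160,355:400:3].tolist())
```

```text
w 60 [437 438 439]
w 68 [436 437 438]
w 76 [436 437 438]
w 84 [431 432 433]
w 92 [421 422 423]
w 140 [432 433] 
w 150 [430 431] 
w 170 [427 428] 
w 190 [424 425] [[57, 96, 79], [108, 107, 99], [107, 105, 97], [106, 104, 96], [105, 104, 95], [106, 103, 95], [107, 103, 97], [107, 105, 97]]
w 210 [420 421] 
w 225 [417 418] 
t 96 [309 310 311]
t 102 [315 316 317]
t 108 [319 320 321]
t 114 [325 326 327]
t 150 [358 359 360]
t 156 [364 365 366]
t 162 [369 370 371]
t 168 [375 376 377]
t 174 [380 381 382]
t 180 [386 387 388]
[[52, 80, 65], [64, 89, 76], [56, 87, 71], [51, 81, 67], [48, 79, 64], [73, 88, 75], [94, 90, 83], [91, 86, 79], [91, 87, 79], [92, 87, 79], [92, 89, 81], [147, 144, 130], [121, 118, 109], [190, 186, 177], [205, 200, 190]]
```

Run:
```python
from h import *
W=dict(np.load("w2.npz")); W["fish"]=1; T=cap("top"); S=cap("side")
n=np.cross(ray(T,(311.5,96)),ray(T,(388,180)))
def ip(c,uv,n):
    d=ray(c,uv);o=np.array(c["origin"]);return o+d*(n@(np.array(T["origin"])-o))/(n@d)
for uv in [(439.5,60),(438.5,76),(433.5,140),(428.5,170),(425.5,190),(418.5,225)]: p=ip(W,uv,n);print(p,p[0]-p[1])
# top edge
p=T["pixels"].astype(int).sum(2)
for v in (120,140,160): print("t",v,(p[v,350:400]//3).tolist()[::1] if v==160 else np.argmax(np.diff(p[v,325:400]))+325)
w=W["pixels"].astype(int).sum(2)
for v in (120,160,200): print("w",v,[int(i)+440 for i in np.argsort(-np.diff(w[v,440:511]))[:4]])
ps=S["pixels"].astype(int)
for u in (370,390,420): print("s",u,(ps[130:230:4,u].sum(1)//3).tolist())
```

```text
[ 0.64446998 -0.11403656  0.01405302] 0.7585065469224515
[ 0.6316433  -0.12671141  0.01225085] 0.7583547153809638
[ 0.5785937  -0.17525897  0.01365324] 0.7538526684672977
[ 0.55360135 -0.19956359  0.0110376 ] 0.7531649386265176
[ 0.53618514 -0.21484868  0.01299094] 0.7510338224499858
[ 0.50442994 -0.24362308  0.01448396] 0.7480530212054148
t 120 350
t 140 374
t 160 [62, 65, 66, 61, 62, 62, 66, 71, 74, 73, 73, 73, 71, 68, 69, 66, 63, 64, 61, 68, 82, 85, 86, 89, 86, 87, 86, 86, 84, 86, 85, 86, 84, 88, 85, 86, 96, 118, 140, 143, 127, 115, 130, 159, 184, 195, 195, 196, 196, 198]
w 120 [493, 507, 494, 506]
w 160 [488, 501, 502, 487]
w 200 [480, 493, 494, 479]
s 370 [40, 110, 153, 109, 221, 164, 164, 163, 165, 166, 165, 164, 163, 153, 96, 105, 90, 93, 105, 69, 39, 95, 91, 82, 87]
s 390 [246, 247, 247, 247, 245, 179, 141, 164, 163, 163, 163, 164, 161, 162, 165, 166, 139, 93, 103, 104, 97, 107, 102, 91, 89]
s 420 [178, 177, 201, 247, 246, 247, 247, 248, 248, 162, 204, 164, 165, 166, 164, 164, 162, 163, 163, 164, 138, 0, 0, 67, 115]
```

Run:
```python
from h import *
S=cap("side"); save(S,"s2.png",(320,120,470,240),5)
print([(np.round(m["uv"]).tolist(),round(m["conf"],2),np.round(hit(S,m["uv"],.012),3).tolist()) for m in bot.mark_of("cup_d","side")])
```

```text
[([356.0, 211.0], 0.56, [0.462, -0.132, 0.012]), ([354.0, 197.0], 0.54, [0.518, -0.134, 0.012]), ([355.0, 181.0], 0.43, [0.585, -0.145, 0.012])]
```

View pics/s2.png

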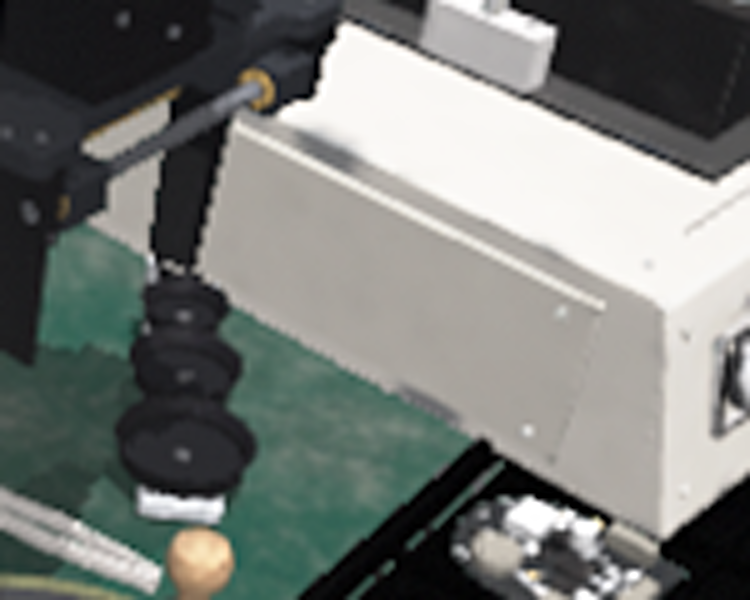

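Side view: cups c (185,310), b (187,372) and a (184,450) in the crop. Cup d is hidden behind the finger, right at the box's bottom edge. I'll put the wrist camera almost straight above cup d.

{"method": "arm_command", "body": {"commands": [{"tx":0,"ty":0,"tz":-5,"spin":0.145},{"tx":0,"ty":0,"tz":-5,"spin":0.145},{"tx":0,"ty":0,"tz":-5,"spin":0.145},{"tx":0,"ty":0,"tz":-5,"spin":0.145},{"tx":0,"ty":0,"tz":-5,"spin":0.145},{"tx":0,"ty":0,"tz":-5,"spin":0.145},{"tx":0,"ty":0,"tz":-5,"spin":0.145},{"tx":0,"ty":0,"tz":-5,"spin":0.145},{"tx":0,"ty":0,"tz":-5,"spin":0.145},{"tx":0,"ty":0,"tz":-5,"spin":0.145},{"tx":0,"ty":0,"tz":0,"spin":0.12}]}}

```text
time: 4.75
position: [0.4036, -0.0705, 0.1973]
ee_rot: [-2.897, 1.215, -0.004]
wrist_force: [-0.6, 0.4, 0.2]
grip_width: 0.0951
finger_force: 0.0
```

{"method": "arm_command", "body": {"commands": [{"tx":16,"ty":-30,"tz":0,"spin":0},{"tx":16,"ty":-30,"tz":0,"spin":0},{"tx":16,"ty":-32,"tz":0,"spin":0},{"tx":0,"ty":0,"tz":0,"spin":0},{"tx":0,"ty":0,"tz":0,"spin":0}]}}

```text
time: 5.25
position: [0.5021, -0.0393, 0.1957]
ee_rot: [2.901, -1.206, -0.001]
wrist_force: [0.6, -0.2, 0.1]
grip_width: 0.0952
finger_force: 0.0
```

Run:
```python
from h import *
o=bot.observe(); print(o["position"],o["ee_rot"],o["time"])
c=cap("wrist"); save(c,"w3.png"); np.savez("w3.npz",**c); c["fish"]=1
print(c["origin"],rot(c)); print([(np.round(m["uv"]).tolist(),round(m["conf"],2),np.round(hit(c,m["uv"],.012),3).tolist()) for m in bot.mark_of("cup_a","wrist")])
S=cap("side"); np.savez("s3.npz",**S)
```

```text
[ 0.50207109 -0.03925606  0.1957307 ] [ 2.90067789e+00 -1.20554462e+00 -1.17537175e-03] 5.25
[ 0.55913074 -0.0953744   0.3545013 ] [[-7.08623901e-01  6.75873106e-01  2.02602347e-01]
 [-7.05586317e-01 -6.78921538e-01 -2.03011072e-01]
 [ 3.41373372e-04 -2.86811942e-01  9.57986844e-01]]
[([302.0, 104.0], 0.83, [0.516, -0.136, 0.012]), ([328.0, 143.0], 0.58, [0.461, -0.127, 0.012]), ([250.0, 40.0], 0.49, [0.61, -0.146, 0.012])]
```

View pics/w3.png

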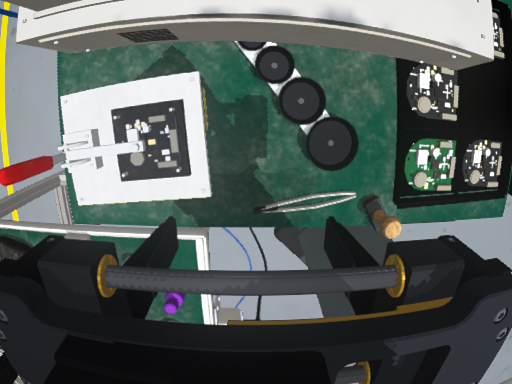

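Run:
```python
from h import *
W=dict(np.load("w2.npz")); W["fish"]=1; W3=dict(np.load("w3.npz")); W3["fish"]=1; T=cap("top"); S=dict(np.load("s3.npz"))
def ip(c,uv,n):
    d=ray(c,uv);o=np.array(c["origin"]);return o+d*(n@(np.array(T["origin"])-o))/(n@d)
for nm,u0,l in (("ridge",388,[(493,120),(488,160),(480,200)]),("step",393.5,[(507,120),(501.5,160),(493.5,200)])):
    n=np.cross(ray(T,(u0,160)),ray(T,(u0-.911*40,120)))
    for uv in l: p=ip(W,uv,n); print(nm,p,p[0]-p[1])
n=np.cross(ray(T,(311.5,96)),ray(T,(388,180)))
g=W3["pixels"].astype(int); 
for u in (220,300,350):
    v=np.where(g[20:80,u,1]-g[20:80,u,0]>12)[0][0]+20-.5; p=ip(W3,(u,v),n); print("low w3",u,v,p,p[0]-p[1])
# cup centre dots (floor z .015)
for nm,c,l in (("w2",W,[(336,186),(383,150),(417,124)]),("w3",W3,[(331,143),(302,101),(274,66)])):
    y=c["pixels"].astype(float).mean(2)
    P=[]
    for u,v in l:
        w=y[v-6:v+7,u-6:u+7]; w=np.clip(w-np.percentile(w,85),0,None); yy,xx=np.mgrid[v-6:v+7,u-6:u+7]
        m=(xx*w).sum()/w.sum(),(yy*w).sum()/w.sum(); p=hit(c,m,.0155); P.append(p); print(nm,np.round(m,1),p)
    P=np.array(P); print(np.linalg.norm(np.diff(P,axis=0),axis=1),P[2]-P[0])
save(W3,"w3c.png",(200,0,360,120),5); save(S,"s3c.png",(320,120,470,240),5)
```

```text
ridge [ 0.60184368 -0.15399642  0.10522365] 0.7558401008810693
ridge [ 0.57640051 -0.17715072  0.10610012] 0.7535512240887778
ridge [ 0.55017555 -0.20142999  0.10614817] 0.7516055457175372
step [ 0.60606827 -0.15543613  0.11901841] 0.7615044012203528
step [ 0.58162308 -0.17809142  0.11900975] 0.7597145014535249
step [ 0.55628665 -0.20140004  0.1193479 ] 0.7576866930588229
low w3 220 40.5 [ 0.63163105 -0.12104674  0.02522594] 0.7526777888042205
low w3 300 44.5 [ 0.56694897 -0.17879435  0.03023956] 0.745743320486892
low w3 350 49.5 [ 0.52503091 -0.22063601  0.02339038] 0.7456669171920394
w2 [334.7 184.3] [ 0.46064739 -0.12910173  0.0155    ]
w2 [381.3 150.4] [ 0.52121312 -0.137914    0.0155    ]
w2 [415.  123.6] [ 0.57035402 -0.14382851  0.0155    ]
[0.06120346 0.04949556] [ 0.10970663 -0.01472679  0.        ]
w3 [330.3 142.5] [ 0.46060617 -0.12919059  0.0155    ]
w3 [300.9 100.6] [ 0.52019279 -0.13727748  0.0155    ]
w3 [274.  65.] [ 0.57043424 -0.1439358   0.0155    ]
[0.06013288 0.05068073] [ 1.09828071e-01 -1.47452019e-02 -5.55111512e-17]
```

View pics/w3c.png

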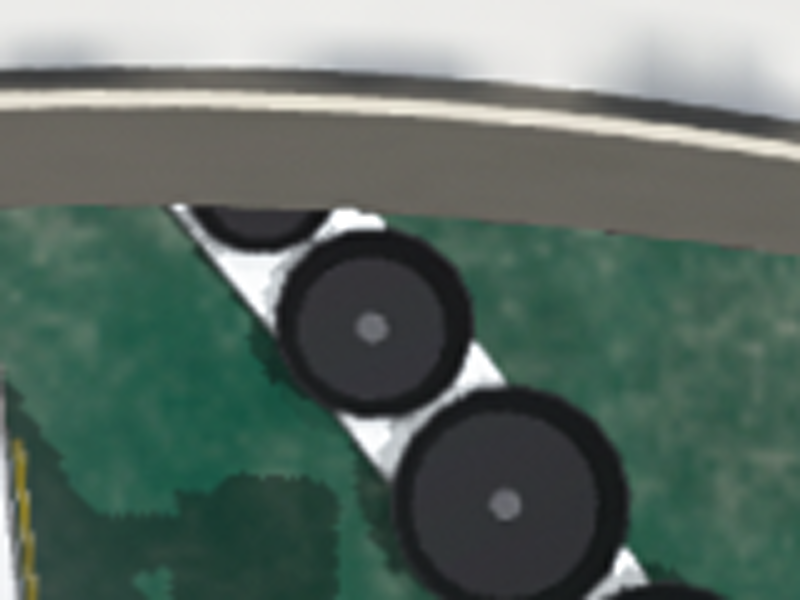

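The crop shows c's centre dot at (372,327) and b's at (505,505). Only the near half of cup d shows, at (262,230), with the box edge crossing it. Spacing puts d at about (0.610,-0.149). I'll place a, b and c first and then probe d. Half-turning the tool keeps joint 6 in range over the weights.

{"method": "arm_command", "body": {"commands": [{"tx":0,"ty":0,"tz":0,"spin":-0.149},{"tx":0,"ty":0,"tz":0,"spin":-0.149},{"tx":0,"ty":0,"tz":0,"spin":-0.149},{"tx":0,"ty":0,"tz":0,"spin":-0.149},{"tx":0,"ty":0,"tz":0,"spin":-0.149},{"tx":0,"ty":0,"tz":0,"spin":-0.149},{"tx":0,"ty":0,"tz":0,"spin":-0.149},{"tx":0,"ty":0,"tz":0,"spin":-0.149},{"tx":0,"ty":0,"tz":0,"spin":-0.149},{"tx":0,"ty":0,"tz":0,"spin":-0.149},{"tx":0,"ty":0,"tz":0,"spin":-0.149},{"tx":0,"ty":0,"tz":0,"spin":-0.149}]}}

```text
time: 6.65
position: [0.5013, -0.0397, 0.196]
ee_rot: [2.753, 1.513, 0.001]
wrist_force: [0.3, -0.3, 0.3]
grip_width: 0.0953
finger_force: 0.0
```

{"method": "arm_command", "body": {"commands": [{"tx":0,"ty":0,"tz":0,"spin":-0.149},{"tx":0,"ty":0,"tz":0,"spin":-0.149},{"tx":0,"ty":0,"tz":0,"spin":-0.149},{"tx":0,"ty":0,"tz":0,"spin":-0.149},{"tx":0,"ty":0,"tz":0,"spin":-0.149},{"tx":0,"ty":0,"tz":0,"spin":-0.149},{"tx":0,"ty":0,"tz":0,"spin":-0.149},{"tx":0,"ty":0,"tz":0,"spin":-0.149},{"tx":0,"ty":0,"tz":0,"spin":-0.149},{"tx":0,"ty":0,"tz":0,"spin":0}]}}

```text
time: 7.65
position: [0.5014, -0.0397, 0.196]
ee_rot: [1.226, 2.892, 0.0]
wrist_force: [-0.5, 1.7, -0.9]
grip_width: 0.0948
finger_force: 0.0
```

{"method": "arm_command", "body": {"commands": [{"tx":30,"ty":30,"tz":0,"spin":0},{"tx":35,"ty":35,"tz":0,"spin":0},{"tx":35,"ty":35,"tz":0,"spin":0},{"tx":35,"ty":35,"tz":0,"spin":0},{"tx":35,"ty":35,"tz":0,"spin":0},{"tx":0,"ty":0,"tz":0,"spin":0},{"tx":0,"ty":0,"tz":0,"spin":0}]}}

```text
time: 8.35
position: [0.5052, 0.2017, 0.1958]
ee_rot: [1.225, 2.893, -0.001]
wrist_force: [0.1, 0.1, -0.1]
grip_width: 0.0952
finger_force: 0.0
```

Run:
```python
from h import *
o=bot.observe(); print(o["position"],o["ee_rot"],o["time"])
c=cap("wrist"); save(c,"w4.png"); np.savez("w4.npz",**c); c["fish"]=1; print(c["origin"])
T=cap("top")
for k,z in zip("abcd",(.031,.027,.023,.019)):
  print(k,[(np.round(m["uv"]).tolist(),round(m["conf"],2),np.round(hit(c,m["uv"],z),4).tolist()) for m in bot.mark_of("weight_%s_center"%k,"wrist")],[np.round(hit(T,m["uv"],z),4).tolist() for m in bot.mark_of("weight_%s_center"%k,"top")])
```

```text
[0.50516869 0.20173582 0.19577113] [ 1.22476387e+00  2.89273010e+00 -5.08097983e-04] 8.35
[0.4488921  0.26089662 0.35452724]
a [([328.0, 110.0], 0.61, [0.5146, 0.3157, 0.031])] []
b [([210.0, 91.0], 0.57, [0.4078, 0.2396, 0.027]), ([246.0, 200.0], 0.27, [0.5229, 0.1775, 0.027])] [[0.401, 0.2286, 0.027]]
c [([244.0, 198.0], 0.81, [0.5204, 0.1759, 0.023]), ([194.0, 158.0], 0.75, [0.4461, 0.1707, 0.023])] []
d [([299.0, 42.0], 0.73, [0.4387, 0.3495, 0.019]), ([200.0, 26.0], 0.64, [0.3457, 0.2855, 0.019])] [[0.4019, 0.2354, 0.019]]
```

View pics/w4.png

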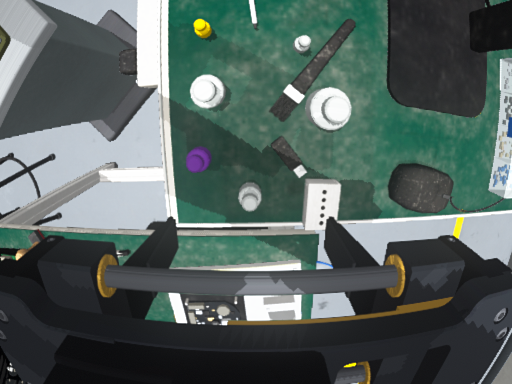

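The wrist view shows silver a (330,108), b (208,92), c (250,196) and d (302,44), plus purple (198,160) and yellow (202,29), which I'll leave. I'll refine the positions by silhouette fit.

```bash
cat >> h.py <<'E'
from scipy.optimize import minimize
G=dict(a=(.048,.036,.028,.062),b=(.038,.030,.024,.054),c=(.028,.025,.019,.046),d=(.018,.020,.013,.038))
def proj(c,P):
    q=(np.asarray(P)-c["origin"])@rot(c); d=q*[1,-1,-1]; K=np.array(c["mtx"])
    if c.get("fish"):
        r=np.linalg.norm(d[:,:2],axis=1); th=np.arctan2(r,d[:,2]); xy=d[:,:2]*(th/r)[:,None]
    else: xy=d[:,:2]/d[:,2:]
    return xy*[K[0,0],K[1,1]]+K[:2,2]
def sil(c,k,x,y,z0,box,s=6):
    D,h,d,H=G[k]; t=np.linspace(0,2*np.pi,40); m=np.zeros(((box[3]-box[1])*s,(box[2]-box[0])*s),np.uint8)
    for dia,za,zb in ((D,0,h),(d,h,H)):
        P=np.vstack([np.c_[x+dia/2*np.cos(t),y+dia/2*np.sin(t),0*t+z0+z] for z in (za,zb)])
        uv=((proj(c,P)-[box[0]-.5,box[1]-.5])*s).astype(np.int32)
        cv2.fillPoly(m,[cv2.convexHull(uv)],255)
    return cv2.resize(m,None,fx=1/s,fy=1/s,interpolation=cv2.INTER_AREA)/255.
def fitw(c,k,xy,z0=0.,mask=None):
    uv=proj(c,[[*xy,z0+.02]])[0].astype(int); r=30
    box=(max(uv[0]-r,0),max(uv[1]-r,0),min(uv[0]+r,512),min(uv[1]+r,384))
    p=c["pixels"][box[1]:box[3],box[0]:box[2]].astype(float)
    M=np.clip((p[:,:,0]-70)/60,0,1)   # red channel: bench dark green, steel bright
    f=lambda q: ((sil(c,k,q[0],q[1],z0,box)-M)**2)[sil(c,k,xy[0],xy[1],z0,box)>-1].sum()
    best=None
    w=cv2.dilate((sil(c,k,*xy,z0,box)>0).astype(np.uint8),np.ones((9,9)))
    f=lambda q: (((sil(c,k,q[0],q[1],z0,box)-M)**2)*w).sum()
    o=minimize(f,xy,method="Nelder-Mead",options=dict(initial_simplex=[[xy[0]-.004,xy[1]-.003],[xy[0]+.004,xy[1]-.002],[xy[0],xy[1]+.004]],xatol=1e-4,fatol=1e-2))
    return o.x,o.fun/w.sum()
def tool():
    o=bot.observe(); x=R.from_rotvec(o["ee_rot"]).as_matrix(); return np.array(o["position"]),x
def togo(p):
    P,A=tool(); return np.round(A.T@(np.asarray(p)-P)*1000,1)
E
python3 - <<'E'
from h import *
W=dict(np.load("w4.npz"));W["fish"]=1;T=cap("top")
for k,xy in dict(a=(.515,.316),b=(.405,.235),c=(.5215,.177),d=(.4395,.348)).items():
    for n,c in (("w",W),("t",T)):
        q,e=fitw(c,k,xy); print(k,n,np.round(q,4),round(e,3),togo([*q,.051]))
E
```

```text
a w [0.5147 0.3194] 0.052 [ 79.1  89.1 144.7]
a t [0.5401 0.3255] 0.125 [ 65.8 111.5 144.7]
b w [0.4049 0.237 ] 0.019 [ 96.3 -47.2 144.7]
b t [0.4031 0.2332] 0.157 [ 94.8 -51.1 144.7]
c w [0.5243 0.1812] 0.045 [-2.690e+01 -1.000e-01  1.447e+02]
c t [0.5204 0.1762] 0.202 [-27.8  -6.5 144.7]
d w [0.4415 0.3511] 0.033 [152.8  58.5 144.7]
d t [0.4287 0.3647] 0.109 [171.5  58.8 144.7]
```

Run:
```python
from h import *
W=dict(np.load("w4.npz"));W["fish"]=1;T=cap("top"); T["pixels"]=cv2.imread("pics/top0.png")[:,:,::-1]
S=cap("side"); S["pixels"]=cv2.imread("pics/side0.png")[:,:,::-1]
for k,xy in dict(a=(.515,.317),b=(.405,.235),c=(.5225,.178),d=(.4405,.348)).items():
    for n,c in (("t",T),("s",S)):
        q,e=fitw(c,k,xy); print(k,n,np.round(q,4),round(e,3))
```

```text
a t [0.5146 0.3173] 0.052
a s [0.5137 0.317 ] 0.057
b t [0.4034 0.2348] 0.006
b s [0.4052 0.2356] 0.031
c t [0.5235 0.1779] 0.007
c s [0.5293 0.1795] 0.203
d t [0.4408 0.349 ] 0.021
d s [0.4431 0.3506] 0.037
```

{"method": "arm_command", "body": {"commands": [{"tx":26,"ty":29,"tz":20,"spin":0},{"tx":26,"ty":29,"tz":20,"spin":0},{"tx":25,"ty":29.5,"tz":20,"spin":0},{"tx":0,"ty":0,"tz":30,"spin":0},{"tx":0,"ty":0,"tz":25,"spin":0},{"tx":0,"ty":0,"tz":20,"spin":0},{"tx":0,"ty":0,"tz":10,"spin":0},{"tx":0,"ty":0,"tz":0,"spin":0},{"tx":0,"ty":0,"tz":0,"spin":0}]}}

```text
time: 9.9
position: [0.5155, 0.3175, 0.0516]
ee_rot: [1.224, 2.892, 0.002]
wrist_force: [0.5, 0.6, 0.2]
grip_width: 0.095
finger_force: 0.0
```

Run:
```python
from h import *
print(tool()[0],togo([.5145,.318,.051]))
c=cap("wrist");save(c,"w5.png")
```

```text
[0.51546794 0.31746696 0.05155069] [ 1.1 -0.3  0.5]
```

View pics/w5.png

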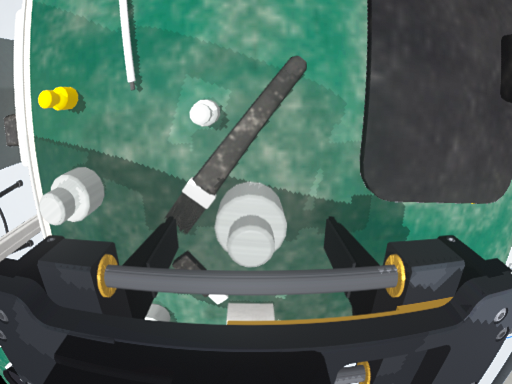

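The weight a knob sits at (251,245), centred between the fingers. Closing.

{"method": "arm_command", "body": {"commands": [{"tx":0,"ty":0,"tz":0,"spin":0},{"tx":0,"ty":0,"tz":0,"spin":0},{"tx":0,"ty":0,"tz":0,"spin":0},{"tx":0,"ty":0,"tz":0,"spin":0},{"tx":0,"ty":0,"tz":0,"spin":0},{"tx":0,"ty":0,"tz":0,"spin":0},{"tx":0,"ty":0,"tz":0,"spin":0},{"tx":0,"ty":0,"tz":0,"spin":0}], "grip": 1, "squeeze": 40}}

```text
time: 10.75
position: [0.5148, 0.3172, 0.0506]
ee_rot: [-1.224, -2.893, 0.0]
wrist_force: [-0.4, 0.1, -0.2]
grip_width: 0.0363
finger_force: 0.0
```

{"method": "arm_command", "body": {"commands": [{"tx":0,"ty":0,"tz":-5,"spin":0},{"tx":0,"ty":0,"tz":-15,"spin":0},{"tx":0,"ty":0,"tz":-20,"spin":0},{"tx":0,"ty":0,"tz":-20,"spin":0},{"tx":0,"ty":0,"tz":-20,"spin":0},{"tx":0,"ty":0,"tz":-20,"spin":0},{"tx":0,"ty":0,"tz":0,"spin":0},{"tx":0,"ty":0,"tz":0,"spin":0}]}}

```text
time: 11.55
position: [0.5146, 0.3171, 0.1506]
ee_rot: [1.224, 2.893, -0.0]
wrist_force: [-1.1, -0.2, -5.5]
grip_width: 0.0267
finger_force: 39.9
```

Run:
```python
from h import *
print(tool()[0],togo([.460,-.130,.11]))
c=cap("wrist");c["fish"]=1;p=tool()[0];print(fitw(c,"a",p[:2],p[2]-.051),p)
```

```text
[0.51458714 0.31711396 0.15059759] [-283.  -350.5   40.6]
(array([0.51068451, 0.32643293]), np.float64(0.10296217079969242)) [0.51398685 0.3167794  0.14941904]
```

{"method": "arm_command", "body": {"commands": [{"tx":-15,"ty":-18,"tz":0,"spin":0},{"tx":-28,"ty":-35,"tz":0,"spin":0},{"tx":-30,"ty":-37,"tz":0,"spin":0},{"tx":-30,"ty":-37,"tz":0,"spin":0},{"tx":-30,"ty":-37,"tz":0,"spin":0},{"tx":-30,"ty":-37,"tz":0,"spin":0},{"tx":-30,"ty":-37,"tz":0,"spin":0},{"tx":-30,"ty":-37,"tz":0,"spin":0},{"tx":-30,"ty":-37,"tz":0,"spin":0},{"tx":-20,"ty":-25,"tz":0,"spin":0},{"tx":-10,"ty":-13.5,"tz":0,"spin":0},{"tx":0,"ty":0,"tz":0,"spin":0}]}}

```text
time: 12.8
position: [0.4587, -0.1316, 0.1489]
ee_rot: [-1.229, -2.888, 0.001]
wrist_force: [0.6, 0.3, -5.6]
grip_width: 0.0269
finger_force: 39.9
```

```bash
cat >> h.py <<'E'
def fitz(c,k,xy,z0,thr=(90,50)):
    uv=proj(c,[[*xy,z0+.02]])[0].astype(int); r=38
    box=(max(uv[0]-r,0),max(uv[1]-r,0),min(uv[0]+r,512),min(uv[1]+r,384))
    p=c["pixels"][box[1]:box[3],box[0]:box[2]].astype(float)
    M=np.clip((p[:,:,0]-thr[0])/thr[1],0,1)
    res=[]
    for dz in np.arange(-.015,.0151,.001):
        s=sil(c,k,*xy,z0+dz,box); D=cv2.dilate((s>0).astype(np.uint8),np.ones((5,5)))
        v0=int(proj(c,[[*xy,z0+dz+G[k][1]]])[0][1])-box[1]; D[:v0]=0   # judge on body only
        res.append((round((((s-M)**2)*D).sum()/D.sum(),3),round(z0+dz,4)))
    return sorted(res)[:3]
E
python3 - <<'E'
from h import *
o=bot.observe();p=tool()[0];print(p,togo([.460,-.130,.11]),o["grip_width"],o["finger_force"],o["wrist_force"],o["time"])
S=cap("side");np.savez("s4.npz",**S);print(fitz(S,"a",p[:2],p[2]-.055)); save(S,"s4.png",(330,140,410,240),6)
W=cap("wrist");W["fish"]=1;np.savez("w6.npz",**W)
E
```

```text
[ 0.45873143 -0.13157343  0.14889854] [ 0.2  2.1 38.9] 0.026865556831371682 39.94152607396245 [ 0.64837674  0.26467529 -5.63226761] 12.8
[(np.float64(0.197), np.float64(0.0959)), (np.float64(0.2), np.float64(0.0939)), (np.float64(0.202), np.float64(0.0949))]
```

{"method": "arm_command", "body": {"commands": [{"tx":0,"ty":1.5,"tz":10,"spin":0},{"tx":0,"ty":0,"tz":15,"spin":0},{"tx":0,"ty":0,"tz":15,"spin":0},{"tx":0,"ty":0,"tz":10,"spin":0},{"tx":0,"ty":0,"tz":5,"spin":0},{"tx":0,"ty":0,"tz":0,"spin":0}]}}

```text
time: 13.5
position: [0.4605, -0.1284, 0.0943]
ee_rot: [-1.223, -2.891, 0.0]
wrist_force: [-0.0, 0.6, -5.0]
grip_width: 0.0267
finger_force: 39.9
```

Run:
```python
from h import *
o=bot.observe();p=tool()[0];print(p,o["wrist_force"])
T=cap("top");y=cv2.imread("pics/top0.png").astype(float).mean(2)
for u,v in [(335,191),(339,166),(341,144)]:
    w=y[v-4:v+5,u-4:u+5]; w=np.clip(w-np.percentile(w,85),0,None); yy,xx=np.mgrid[v-4:v+5,u-4:u+5]
    m=(xx*w).sum()/w.sum(),(yy*w).sum()/w.sum(); print(np.round(m,1),hit(T,m,.0155))
```

```text
[ 0.46054152 -0.12843405  0.09425432] [-0.03624027  0.631466   -5.01541694]
[334.9 190.9] [ 0.45954293 -0.13212887  0.0155    ]
[338.3 165.6] [ 0.51944835 -0.14040322  0.0155    ]
[340.9 144.6] [ 0.56978773 -0.14661264  0.0155    ]
```

{"method": "arm_command", "body": {"commands": [{"tx":-1,"ty":-1.7,"tz":5,"spin":0},{"tx":0,"ty":0,"tz":5,"spin":0},{"tx":0,"ty":0,"tz":3,"spin":0},{"tx":0,"ty":0,"tz":3,"spin":0},{"tx":0,"ty":0,"tz":0,"spin":0}]}}

```text
time: 14.05
position: [0.4604, -0.1307, 0.0791]
ee_rot: [-1.224, -2.892, -0.0]
wrist_force: [0.1, 0.2, -5.8]
grip_width: 0.0266
finger_force: 39.9
```

{"method": "arm_command", "body": {"commands": [{"tx":0,"ty":0,"tz":2,"spin":0},{"tx":0,"ty":0,"tz":1,"spin":0},{"tx":0,"ty":0,"tz":0,"spin":0}]}}

```text
time: 14.35
position: [0.4607, -0.1307, 0.0765]
ee_rot: [-1.224, -2.893, -0.0]
wrist_force: [-0.3, -0.1, -4.2]
grip_width: 0.0268
finger_force: 39.9
```

{"method": "arm_command", "body": {"commands": [{"tx":0,"ty":0,"tz":1,"spin":0},{"tx":0,"ty":0,"tz":1,"spin":0},{"tx":0,"ty":0,"tz":0,"spin":0}]}}

```text
time: 14.65
position: [0.4607, -0.1307, 0.0745]
ee_rot: [-1.224, -2.893, -0.0]
wrist_force: [-0.1, 0.6, -5.4]
grip_width: 0.0271
finger_force: 39.9
```

{"method": "arm_command", "body": {"commands": [{"tx":0,"ty":0,"tz":1,"spin":0},{"tx":0,"ty":0,"tz":1,"spin":0},{"tx":0,"ty":0,"tz":0,"spin":0}]}}

```text
time: 14.95
position: [0.4606, -0.1307, 0.0725]
ee_rot: [-1.224, -2.893, 0.0]
wrist_force: [-0.4, 0.0, -6.1]
grip_width: 0.027
finger_force: 39.9
```

{"method": "arm_command", "body": {"commands": [{"tx":0,"ty":0,"tz":1,"spin":0},{"tx":0,"ty":0,"tz":1,"spin":0},{"tx":0,"ty":0,"tz":0,"spin":0}]}}

```text
time: 15.25
position: [0.4614, -0.1311, 0.0719]
ee_rot: [1.224, 2.892, -0.0]
wrist_force: [-3.0, 2.1, 4.4]
grip_width: 0.0266
finger_force: 39.9
```

{"method": "arm_command", "body": {"commands": [{"tx":0,"ty":0,"tz":1,"spin":0},{"tx":0,"ty":0,"tz":1,"spin":0},{"tx":0,"ty":0,"tz":0,"spin":0}]}}

```text
time: 15.55
position: [0.4619, -0.1312, 0.0719]
ee_rot: [1.224, 2.892, -0.0]
wrist_force: [-6.3, 2.7, 15.7]
grip_width: 0.0268
finger_force: 40.0
```

{"method": "arm_command", "body": {"commands": [{"tx":0,"ty":0,"tz":-1,"spin":0},{"tx":0,"ty":0,"tz":0,"spin":0}]}}

```text
time: 15.75
position: [0.4617, -0.1312, 0.0719]
ee_rot: [1.224, 2.892, -0.0]
wrist_force: [-4.4, 2.0, 9.2]
grip_width: 0.0267
finger_force: 40.0
```

Run:
```python
from h import *
W=cap("wrist");np.savez("w7.npz",**W);W["fish"]=1;p=tool()[0];print(p)
for z in (.015,.018,.021): print(z,fitw(W,"a",p[:2],z))
S=cap("side");np.savez("s7.npz",**S);print(fitw(S,"a",p[:2],.015),fitz(S,"a",(.460,-.1305),.02))
```

```text
[ 0.46166635 -0.13115511  0.07190533]
0.015 (array([ 0.46791615, -0.12591102]), np.float64(0.183288474873248))
0.018 (array([ 0.46727678, -0.12533605]), np.float64(0.17867007748088343))
0.021 (array([ 0.46698905, -0.12456159]), np.float64(0.17512634937417232))
(array([ 0.46241521, -0.1321702 ]), np.float64(0.13595129758611924)) [(np.float64(0.16), np.float64(0.021)), (np.float64(0.163), np.float64(0.02)), (np.float64(0.17), np.float64(0.022))]
```

{"method": "arm_command", "body": {"commands": [{"tx":0,"ty":0,"tz":-1,"spin":0},{"tx":0,"ty":0,"tz":0,"spin":0},{"tx":0,"ty":0,"tz":0,"spin":0}]}}

```text
time: 16.15
position: [0.4615, -0.1311, 0.0719]
ee_rot: [1.224, 2.892, -0.0]
wrist_force: [-3.6, 0.9, 7.4]
grip_width: 0.0269
finger_force: 39.9
```

{"method": "arm_command", "body": {"commands": [{"tx":0,"ty":0,"tz":0,"spin":0},{"tx":0,"ty":0,"tz":0,"spin":0},{"tx":0,"ty":0,"tz":0,"spin":0},{"tx":0,"ty":0,"tz":0,"spin":0},{"tx":0,"ty":0,"tz":-10,"spin":0},{"tx":0,"ty":0,"tz":-25,"spin":0},{"tx":0,"ty":0,"tz":-30,"spin":0},{"tx":0,"ty":0,"tz":-15,"spin":0},{"tx":0,"ty":0,"tz":0,"spin":0}], "grip": 0.45}}

```text
time: 17.05
position: [0.4626, -0.1316, 0.1539]
ee_rot: [1.222, 2.887, 0.0]
wrist_force: [0.4, -0.8, 0.1]
grip_width: 0.0522
finger_force: 0.0
```

Run:
```python
from h import *
o=bot.observe();print(tool()[0],o["grip_width"],togo([.4045,.236,.16]))
W=cap("wrist");np.savez("w8.npz",**W);W["fish"]=1
S=cap("side");np.savez("s8.npz",**S)
for n,c in(("w",W),("s",S)):
  for z in (.015,.020): print(n,z,fitw(c,"a",(.46,-.13),z))
save(S,"s8.png",(320,150,400,240),6)
```

```text
[ 0.46263426 -0.13155505  0.15392344] 0.052154797641376635 [304.3 214.2  -7.3]
w 0.015 (array([ 0.46255831, -0.13035328]), np.float64(0.07193748584786788))
w 0.02 (array([ 0.46206213, -0.12955036]), np.float64(0.0950730544378831))
s 0.015 (array([ 0.46354255, -0.13132117]), np.float64(0.0967203456235975))
s 0.02 (array([ 0.45771289, -0.13006195]), np.float64(0.08383077890511473))
```

{"method": "arm_command", "body": {"commands": [{"tx":20,"ty":14,"tz":0,"spin":0},{"tx":38,"ty":27,"tz":0,"spin":0},{"tx":40,"ty":28,"tz":0,"spin":0},{"tx":40,"ty":28,"tz":0,"spin":0},{"tx":40,"ty":28,"tz":0,"spin":0},{"tx":40,"ty":28,"tz":0,"spin":0},{"tx":40,"ty":28,"tz":0,"spin":0},{"tx":30,"ty":22,"tz":0,"spin":0},{"tx":16,"ty":11,"tz":0,"spin":0},{"tx":0,"ty":0,"tz":15,"spin":0},{"tx":0,"ty":0,"tz":0,"spin":0}]}}

```text
time: 18.25
position: [0.4003, 0.2353, 0.1314]
ee_rot: [-1.221, -2.889, 0.009]
wrist_force: [-1.4, -0.4, -0.4]
grip_width: 0.052
finger_force: 0.0
```

Run:
```python
from h import *
W=cap("wrist");W["fish"]=1;q,e=fitw(W,"b",(.4045,.236));print(tool()[0],q,e,togo([.4045,.236,.047]),togo([*q,.047]))
```

```text
[0.4009989  0.23506523 0.13251605] [0.40422249 0.23736997] 0.08258270725776308 [-1.9  3.7 85.5] [-0.7  4.4 85.5]
```

{"method": "arm_command", "body": {"commands": [{"tx":-1.2,"ty":3.5,"tz":15,"spin":0},{"tx":0,"ty":0,"tz":25,"spin":0},{"tx":0,"ty":0,"tz":25,"spin":0},{"tx":0,"ty":0,"tz":15,"spin":0},{"tx":0,"ty":0,"tz":5,"spin":0},{"tx":0,"ty":0,"tz":0,"spin":0},{"tx":0,"ty":0,"tz":0,"spin":0}]}}

```text
time: 19.0
position: [0.4069, 0.2377, 0.0515]
ee_rot: [1.226, 2.892, 0.001]
wrist_force: [0.1, 0.3, -0.8]
grip_width: 0.0521
finger_force: 0.0
```

{"method": "arm_command", "body": {"commands": [{"tx":0,"ty":0,"tz":0,"spin":0},{"tx":0,"ty":0,"tz":0,"spin":0},{"tx":0,"ty":0,"tz":0,"spin":0},{"tx":0,"ty":0,"tz":0,"spin":0},{"tx":0,"ty":0,"tz":0,"spin":0},{"tx":0,"ty":0,"tz":0,"spin":0},{"tx":0,"ty":0,"tz":0,"spin":0},{"tx":0,"ty":0,"tz":0,"spin":0},{"tx":0,"ty":0,"tz":0,"spin":0}], "grip": 1, "squeeze": 30}}

```text
time: 19.9
position: [0.406, 0.2378, 0.0509]
ee_rot: [-1.224, -2.893, 0.001]
wrist_force: [-3.2, -3.8, 5.3]
grip_width: 0.0228
finger_force: 30.0
```

{"method": "arm_command", "body": {"commands": [{"tx":0,"ty":0,"tz":-5,"spin":0},{"tx":0,"ty":0,"tz":-15,"spin":0},{"tx":0,"ty":0,"tz":-25,"spin":0},{"tx":0,"ty":0,"tz":-25,"spin":0},{"tx":0,"ty":0,"tz":-25,"spin":0},{"tx":0,"ty":0,"tz":-5,"spin":0},{"tx":0,"ty":0,"tz":0,"spin":0}]}}

```text
time: 20.6
position: [0.4065, 0.2383, 0.1509]
ee_rot: [1.224, 2.892, 0.002]
wrist_force: [-0.3, -0.3, -3.9]
grip_width: 0.0229
finger_force: 29.8
```

{"method": "arm_command", "body": {"commands": [{"tx":-18,"ty":-9,"tz":0,"spin":0},{"tx":-36,"ty":-18,"tz":0,"spin":0},{"tx":-42,"ty":-22,"tz":0,"spin":0},{"tx":-42,"ty":-22,"tz":0,"spin":0},{"tx":-42,"ty":-22,"tz":0,"spin":0},{"tx":-42,"ty":-22,"tz":0,"spin":0},{"tx":-42,"ty":-22,"tz":0,"spin":0},{"tx":-42,"ty":-21,"tz":0,"spin":0},{"tx":-28,"ty":-14,"tz":0,"spin":0},{"tx":-16,"ty":-8,"tz":0,"spin":0},{"tx":0,"ty":0,"tz":0,"spin":0},{"tx":0,"ty":0,"tz":0,"spin":0}]}}

```text
time: 21.8
position: [0.5197, -0.1376, 0.1491]
ee_rot: [-1.224, -2.89, -0.001]
wrist_force: [-0.3, 0.2, -3.9]
grip_width: 0.0228
finger_force: 29.8
```

Run:
```python
from h import *
o=bot.observe();p=tool()[0];print(p,o["wrist_force"],o["grip_width"],togo([.520,-.139,.068]))
W=cap("wrist");W["fish"]=1
for dz in(.048,.051,.054): print(fitw(W,"b",p[:2],p[2]-dz))
```

```text
[ 0.5196857  -0.13760681  0.14913377] [-0.3293288   0.19544255 -3.89373164] 0.022826497778134766 [-1.5 -0.7 81.1]
(array([ 0.52876441, -0.1375933 ]), np.float64(0.22398198318391654))
(array([ 0.52956597, -0.13871738]), np.float64(0.21842680333452866))
(array([ 0.53011331, -0.13957631]), np.float64(0.21231875764236535))
```

{"method": "arm_command", "body": {"commands": [{"tx":-2,"ty":-0.7,"tz":15,"spin":0},{"tx":0,"ty":0,"tz":20,"spin":0},{"tx":0,"ty":0,"tz":20,"spin":0},{"tx":0,"ty":0,"tz":12,"spin":0},{"tx":0,"ty":0,"tz":5,"spin":0},{"tx":0,"ty":0,"tz":3,"spin":0},{"tx":0,"ty":0,"tz":2,"spin":0},{"tx":0,"ty":0,"tz":0,"spin":0},{"tx":0,"ty":0,"tz":0,"spin":0}]}}

```text
time: 22.75
position: [0.522, -0.1407, 0.0745]
ee_rot: [1.224, 2.892, 0.0]
wrist_force: [-0.7, -0.7, -3.7]
grip_width: 0.0224
finger_force: 29.8
```

{"method": "arm_command", "body": {"commands": [{"tx":0,"ty":0,"tz":2,"spin":0},{"tx":0,"ty":0,"tz":1,"spin":0},{"tx":0,"ty":0,"tz":0,"spin":0}]}}

```text
time: 23.05
position: [0.5213, -0.1405, 0.0705]
ee_rot: [-1.225, -2.893, -0.0]
wrist_force: [-0.3, 0.3, -3.5]
grip_width: 0.0226
finger_force: 29.8
```

{"method": "arm_command", "body": {"commands": [{"tx":0,"ty":0,"tz":1,"spin":0},{"tx":0,"ty":0,"tz":1,"spin":0},{"tx":0,"ty":0,"tz":0,"spin":0}]}}

```text
time: 23.35
position: [0.5213, -0.1404, 0.0685]
ee_rot: [-1.224, -2.893, 0.0]
wrist_force: [0.1, 0.7, -3.0]
grip_width: 0.0227
finger_force: 29.8
```

{"method": "arm_command", "body": {"commands": [{"tx":0,"ty":0,"tz":1,"spin":0},{"tx":0,"ty":0,"tz":1,"spin":0},{"tx":0,"ty":0,"tz":0,"spin":0}]}}

```text
time: 23.65
position: [0.5219, -0.1406, 0.0675]
ee_rot: [1.224, 2.893, 0.0]
wrist_force: [-2.1, 1.3, 1.2]
grip_width: 0.0227
finger_force: 29.9
```

{"method": "arm_command", "body": {"commands": [{"tx":0,"ty":0,"tz":1,"spin":0},{"tx":0,"ty":0,"tz":0,"spin":0}]}}

```text
time: 23.85
position: [0.5222, -0.1408, 0.0674]
ee_rot: [1.224, 2.892, -0.0]
wrist_force: [-3.6, 2.2, 7.9]
grip_width: 0.023
finger_force: 30.0
```

{"method": "arm_command", "body": {"commands": [{"tx":0,"ty":0,"tz":-1,"spin":0},{"tx":0,"ty":0,"tz":0,"spin":0},{"tx":0,"ty":0,"tz":0,"spin":0}]}}

```text
time: 24.15
position: [0.5219, -0.1406, 0.0674]
ee_rot: [1.224, 2.892, 0.0]
wrist_force: [-2.1, 1.4, 6.3]
grip_width: 0.0232
finger_force: 30.0
```

{"method": "arm_command", "body": {"commands": [{"tx":0,"ty":0,"tz":0,"spin":0},{"tx":0,"ty":0,"tz":0,"spin":0},{"tx":0,"ty":0,"tz":0,"spin":0},{"tx":0,"ty":0,"tz":0,"spin":0},{"tx":0,"ty":0,"tz":-10,"spin":0},{"tx":0,"ty":0,"tz":-25,"spin":0},{"tx":0,"ty":0,"tz":-30,"spin":0},{"tx":0,"ty":0,"tz":-15,"spin":0},{"tx":0,"ty":0,"tz":0,"spin":0}], "grip": 0.5}}

```text
time: 25.05
position: [0.5234, -0.1412, 0.1501]
ee_rot: [1.222, 2.887, 0.0]
wrist_force: [0.3, -0.5, -0.3]
grip_width: 0.0473
finger_force: 0.0
```

Run:
```python
from h import *
o=bot.observe();print(tool()[0],o["grip_width"],togo([.524,.179,.16]))
W=cap("wrist");np.savez("w9.npz",**W);W["fish"]=1
S=cap("side");np.savez("s9.npz",**S)
for n,c in(("w",W),("s",S)):
  for z in (.012,.015,.018,.021): print(n,z,fitw(c,"b",(.521,-.139),z))
save(W,"w9.png")
```

```text
[ 0.52337875 -0.14120366  0.15012377] 0.0473188880769301 [229.4 223.4 -10.6]
w 0.012 (array([ 0.52145395, -0.14162401]), np.float64(0.09841953523235206))
w 0.015 (array([ 0.52129652, -0.14118847]), np.float64(0.10834679249967963))
w 0.018 (array([ 0.52089502, -0.14084225]), np.float64(0.11784993717721574))
w 0.021 (array([ 0.52057492, -0.14018091]), np.float64(0.12385536474460745))
s 0.012 (array([ 0.50029846, -0.13839491]), np.float64(0.2399309853739894))
s 0.015 (array([ 0.50081503, -0.13817238]), np.float64(0.25006106129278555))
s 0.018 (array([ 0.50140338, -0.1380715 ]), np.float64(0.26042027133196083))
s 0.021 (array([ 0.50120003, -0.13834462]), np.float64(0.2782632925453606))
```

{"method": "arm_command", "body": {"commands": [{"tx":14,"ty":13,"tz":0,"spin":0},{"tx":30,"ty":29,"tz":0,"spin":0},{"tx":34,"ty":33,"tz":0,"spin":0},{"tx":34,"ty":33,"tz":0,"spin":0},{"tx":34,"ty":33,"tz":0,"spin":0},{"tx":34,"ty":33,"tz":0,"spin":0},{"tx":25,"ty":25,"tz":0,"spin":0},{"tx":15,"ty":15,"tz":0,"spin":0},{"tx":9,"ty":9,"tz":10,"spin":0},{"tx":0,"ty":0,"tz":10,"spin":0},{"tx":0,"ty":0,"tz":0,"spin":0},{"tx":0,"ty":0,"tz":0,"spin":0}]}}

```text
time: 26.35
position: [0.5215, 0.1779, 0.1252]
ee_rot: [-1.226, -2.891, 0.003]
wrist_force: [0.6, -1.2, 0.1]
grip_width: 0.0475
finger_force: 0.0
```

Run:
```python
from h import *
W=cap("wrist");W["fish"]=1;q,e=fitw(W,"c",(.524,.179));print(tool()[0],q,e,togo([.524,.179,.044]),togo([*q,.044]))
```

```text
[0.52198064 0.17795412 0.12601653] [0.52383755 0.18161059] 0.053064724080324706 [-0.7  2.3 82. ] [ 1.3  4.  82. ]
```

{"method": "arm_command", "body": {"commands": [{"tx":0,"ty":2.5,"tz":15,"spin":0},{"tx":0,"ty":0,"tz":25,"spin":0},{"tx":0,"ty":0,"tz":20,"spin":0},{"tx":0,"ty":0,"tz":15,"spin":0},{"tx":0,"ty":0,"tz":6,"spin":0},{"tx":0,"ty":0,"tz":0,"spin":0},{"tx":0,"ty":0,"tz":0,"spin":0}]}}

```text
time: 27.1
position: [0.5246, 0.181, 0.0464]
ee_rot: [1.224, 2.892, 0.001]
wrist_force: [0.1, -0.8, -0.6]
grip_width: 0.0469
finger_force: 0.0
```

{"method": "arm_command", "body": {"commands": [{"tx":0,"ty":0,"tz":0,"spin":0},{"tx":0,"ty":0,"tz":0,"spin":0},{"tx":0,"ty":0,"tz":0,"spin":0},{"tx":0,"ty":0,"tz":0,"spin":0},{"tx":0,"ty":0,"tz":0,"spin":0},{"tx":0,"ty":0,"tz":0,"spin":0},{"tx":0,"ty":0,"tz":0,"spin":0},{"tx":0,"ty":0,"tz":0,"spin":0},{"tx":0,"ty":0,"tz":0,"spin":0}], "grip": 1, "squeeze": 20}}

```text
time: 28.0
position: [0.5241, 0.1809, 0.046]
ee_rot: [1.224, 2.893, 0.0]
wrist_force: [-0.5, -0.1, 3.3]
grip_width: 0.0177
finger_force: 20.0
```

{"method": "arm_command", "body": {"commands": [{"tx":0,"ty":0,"tz":-5,"spin":0},{"tx":0,"ty":0,"tz":-15,"spin":0},{"tx":0,"ty":0,"tz":-25,"spin":0},{"tx":0,"ty":0,"tz":-25,"spin":0},{"tx":0,"ty":0,"tz":-25,"spin":0},{"tx":0,"ty":0,"tz":-5,"spin":0},{"tx":0,"ty":0,"tz":0,"spin":0},{"tx":0,"ty":0,"tz":0,"spin":0}]}}

```text
time: 28.8
position: [0.5231, 0.1807, 0.1444]
ee_rot: [-1.224, -2.892, 0.002]
wrist_force: [-0.3, 0.1, -2.3]
grip_width: 0.0175
finger_force: 20.0
```

Run:
```python
from h import *
print(tool()[0],togo([.5702,-.1452,.15]),bot.observe()["grip_width"])
W=cap("wrist");W["fish"]=1;p=tool()[0];y=W["pixels"].astype(float)
for dz in(.040,.044,.048): print(fitw(W,"c",p[:2],p[2]-dz))
```

```text
[0.52307766 0.18070268 0.14440714] [-266.8 -193.    -5.6] 0.01750480564942942
(array([0.52347943, 0.18122381]), np.float64(0.1889615278760714))
(array([0.52425529, 0.17991133]), np.float64(0.16364799286901316))
(array([0.52520704, 0.17898493]), np.float64(0.13954423127195237))
```

{"method": "arm_command", "body": {"commands": [{"tx":-15,"ty":-11,"tz":-2,"spin":0},{"tx":-30,"ty":-22,"tz":-2,"spin":0},{"tx":-38,"ty":-27,"tz":-2,"spin":0},{"tx":-38,"ty":-28,"tz":0,"spin":0},{"tx":-38,"ty":-28,"tz":0,"spin":0},{"tx":-38,"ty":-28,"tz":0,"spin":0},{"tx":-30,"ty":-22,"tz":0,"spin":0},{"tx":-22,"ty":-15,"tz":0,"spin":0},{"tx":-12,"ty":-8,"tz":0,"spin":0},{"tx":-6,"ty":-4,"tz":0,"spin":0},{"tx":0,"ty":0,"tz":0,"spin":0},{"tx":0,"ty":0,"tz":0,"spin":0}]}}

```text
time: 30.05
position: [0.571, -0.144, 0.1512]
ee_rot: [-1.223, -2.893, -0.001]
wrist_force: [0.4, -0.4, -1.1]
grip_width: 0.0172
finger_force: 20.0
```

Run:
```python
from h import *
o=bot.observe();print(tool()[0],togo([.5702,-.1452,.062]),o["wrist_force"])
```

```text
[ 0.57100696 -0.14400708  0.15118882] [-0.4 -1.4 89.2] [ 0.38426893 -0.3867857  -1.14261852]
```

{"method": "arm_command", "body": {"commands": [{"tx":0,"ty":-1.4,"tz":15,"spin":0},{"tx":0,"ty":0,"tz":15,"spin":0},{"tx":0,"ty":0,"tz":10,"spin":0},{"tx":0,"ty":0,"tz":10,"spin":0},{"tx":0,"ty":0,"tz":5,"spin":0},{"tx":0,"ty":0,"tz":5,"spin":0},{"tx":0,"ty":0,"tz":0,"spin":0},{"tx":0,"ty":0,"tz":0,"spin":0}]}}

```text
time: 30.85
position: [0.5705, -0.1463, 0.092]
ee_rot: [1.224, 2.893, 0.0]
wrist_force: [-0.0, -0.3, -1.4]
grip_width: 0.0175
finger_force: 20.0
```

{"method": "arm_command", "body": {"commands": [{"tx":0,"ty":0,"tz":5,"spin":0},{"tx":0,"ty":0,"tz":5,"spin":0},{"tx":0,"ty":0,"tz":3,"spin":0},{"tx":0,"ty":0,"tz":3,"spin":0},{"tx":0,"ty":0,"tz":0,"spin":0},{"tx":0,"ty":0,"tz":0,"spin":0}]}}

```text
time: 31.45
position: [0.5702, -0.1461, 0.0756]
ee_rot: [-1.224, -2.893, 0.0]
wrist_force: [0.1, -0.5, -2.6]
grip_width: 0.0177
finger_force: 20.0
```

Run:
```python
from h import *
o=bot.observe();print(tool()[0],togo([.5702,-.1452,.062]),o["wrist_force"])
```

```text
[ 0.57021204 -0.14609657  0.07558009] [ 0.7  0.6 13.6] [ 0.05288346 -0.48895221 -2.56352805]
```

{"method": "arm_command", "body": {"commands": [{"tx":0.5,"ty":0.5,"tz":4,"spin":0},{"tx":0,"ty":0,"tz":4,"spin":0},{"tx":0,"ty":0,"tz":2,"spin":0},{"tx":0,"ty":0,"tz":0,"spin":0}]}}

```text
time: 31.85
position: [0.5698, -0.1453, 0.065]
ee_rot: [-1.224, -2.892, 0.0]
wrist_force: [-0.3, -0.3, -1.1]
grip_width: 0.0178
finger_force: 20.0
```

{"method": "arm_command", "body": {"commands": [{"tx":0,"ty":0,"tz":1,"spin":0},{"tx":0,"ty":0,"tz":1,"spin":0},{"tx":0,"ty":0,"tz":0,"spin":0}]}}

```text
time: 32.15
position: [0.5702, -0.1454, 0.0636]
ee_rot: [-1.224, -2.893, -0.0]
wrist_force: [-0.3, -0.0, -2.0]
grip_width: 0.0176
finger_force: 20.0
```

{"method": "arm_command", "body": {"commands": [{"tx":0,"ty":0,"tz":1,"spin":0},{"tx":0,"ty":0,"tz":1,"spin":0},{"tx":0,"ty":0,"tz":0,"spin":0}]}}

```text
time: 32.45
position: [0.5707, -0.1457, 0.0625]
ee_rot: [1.224, 2.892, -0.0]
wrist_force: [-0.9, 0.2, 3.9]
grip_width: 0.018
finger_force: 20.0
```

{"method": "arm_command", "body": {"commands": [{"tx":0,"ty":0,"tz":0,"spin":0},{"tx":0,"ty":0,"tz":0,"spin":0},{"tx":0,"ty":0,"tz":0,"spin":0},{"tx":0,"ty":0,"tz":0,"spin":0},{"tx":0,"ty":0,"tz":-10,"spin":0},{"tx":0,"ty":0,"tz":-25,"spin":0},{"tx":0,"ty":0,"tz":-30,"spin":0},{"tx":0,"ty":0,"tz":-25,"spin":0},{"tx":0,"ty":0,"tz":0,"spin":0},{"tx":0,"ty":0,"tz":0,"spin":0}], "grip": 0.6}}

```text
time: 33.45
position: [0.5706, -0.1456, 0.1526]
ee_rot: [1.224, 2.891, 0.0]
wrist_force: [0.4, -0.7, -0.3]
grip_width: 0.038
finger_force: 0.0
```

Run:
```python
from h import *
o=bot.observe();print(tool()[0],o["grip_width"],o["wrist_force"],togo([.4415,.350,.16]))
W=cap("wrist");np.savez("w10.npz",**W);W["fish"]=1
S=cap("side");np.savez("s10.npz",**S); save(W,"w10.png"); save(S,"s10.png")
for z in (.015,.021): print("w",z,fitw(W,"c",(.570,-.145),z))
```

```text
[ 0.57063181 -0.14555304  0.15262457] 0.038025489320975624 [ 0.41353262 -0.70048218 -0.33648161] [445.6 252.3  -7.9]
w 0.015 (array([ 0.57447222, -0.14955127]), np.float64(0.09650485279208428))
w 0.021 (array([ 0.57383196, -0.14886298]), np.float64(0.11063217014747073))
```

{"method": "arm_command", "body": {"commands": [{"tx":-10,"ty":8,"tz":0,"spin":0},{"tx":-12,"ty":10,"tz":0,"spin":0},{"tx":-8,"ty":8,"tz":0,"spin":0},{"tx":0,"ty":0,"tz":4,"spin":0},{"tx":0,"ty":0,"tz":4,"spin":0},{"tx":0,"ty":0,"tz":2,"spin":0},{"tx":0,"ty":0,"tz":0,"spin":0},{"tx":0,"ty":0,"tz":0,"spin":0}]}}

```text
time: 34.35
position: [0.6094, -0.1488, 0.1416]
ee_rot: [-1.225, -2.893, 0.0]
wrist_force: [0.2, -0.8, -0.3]
grip_width: 0.038
finger_force: 0.0
```

{"method": "arm_command", "body": {"commands": [{"tx":0,"ty":0,"tz":2,"spin":0},{"tx":0,"ty":0,"tz":2,"spin":0},{"tx":0,"ty":0,"tz":0,"spin":0},{"tx":0,"ty":0,"tz":0,"spin":0}]}}

```text
time: 34.75
position: [0.6097, -0.1488, 0.1376]
ee_rot: [-1.224, -2.893, 0.0]
wrist_force: [0.9, 0.2, -0.8]
grip_width: 0.0381
finger_force: 0.0
```

{"method": "arm_command", "body": {"commands": [{"tx":0,"ty":0,"tz":2,"spin":0},{"tx":0,"ty":0,"tz":2,"spin":0},{"tx":0,"ty":0,"tz":0,"spin":0}]}}

```text
time: 35.05
position: [0.6095, -0.1488, 0.1331]
ee_rot: [-1.224, -2.892, 0.0]
wrist_force: [0.6, 0.5, -0.5]
grip_width: 0.038
finger_force: 0.0
```

{"method": "arm_command", "body": {"commands": [{"tx":0,"ty":0,"tz":1.5,"spin":0},{"tx":0,"ty":0,"tz":1.5,"spin":0},{"tx":0,"ty":0,"tz":0,"spin":0}]}}

```text
time: 35.35
position: [0.6096, -0.1488, 0.1303]
ee_rot: [-1.224, -2.893, 0.0]
wrist_force: [-0.6, 0.0, -0.3]
grip_width: 0.0379
finger_force: 0.0
```

{"method": "arm_command", "body": {"commands": [{"tx":0,"ty":0,"tz":1.5,"spin":0},{"tx":0,"ty":0,"tz":1.5,"spin":0},{"tx":0,"ty":0,"tz":0,"spin":0}]}}

```text
time: 35.65
position: [0.6096, -0.1488, 0.1273]
ee_rot: [-1.224, -2.893, 0.0]
wrist_force: [0.2, -0.5, -0.2]
grip_width: 0.0381
finger_force: 0.0
```

{"method": "arm_command", "body": {"commands": [{"tx":0,"ty":0,"tz":1.5,"spin":0},{"tx":0,"ty":0,"tz":1.5,"spin":0},{"tx":0,"ty":0,"tz":0,"spin":0}]}}

```text
time: 35.95
position: [0.6096, -0.1488, 0.1243]
ee_rot: [-1.224, -2.893, 0.0]
wrist_force: [0.6, 0.0, -0.7]
grip_width: 0.0382
finger_force: 0.0
```

{"method": "arm_command", "body": {"commands": [{"tx":0,"ty":0,"tz":1.5,"spin":0},{"tx":0,"ty":0,"tz":1.5,"spin":0},{"tx":0,"ty":0,"tz":0,"spin":0}]}}

```text
time: 36.25
position: [0.6096, -0.1488, 0.1213]
ee_rot: [-1.224, -2.893, 0.0]
wrist_force: [0.6, -0.6, 0.1]
grip_width: 0.0381
finger_force: 0.0
```

{"method": "arm_command", "body": {"commands": [{"tx":0,"ty":0,"tz":1.5,"spin":0},{"tx":0,"ty":0,"tz":1.5,"spin":0},{"tx":0,"ty":0,"tz":0,"spin":0}]}}

```text
time: 36.55
position: [0.6096, -0.1488, 0.1183]
ee_rot: [-1.224, -2.893, 0.0]
wrist_force: [-0.7, -0.7, -0.3]
grip_width: 0.0376
finger_force: 0.0
```

{"method": "arm_command", "body": {"commands": [{"tx":0,"ty":0,"tz":1.5,"spin":0},{"tx":0,"ty":0,"tz":1.5,"spin":0},{"tx":0,"ty":0,"tz":0,"spin":0}]}}

```text
time: 36.85
position: [0.6096, -0.1488, 0.1153]
ee_rot: [-1.224, -2.893, 0.0]
wrist_force: [-0.7, -0.6, 0.4]
grip_width: 0.038
finger_force: 0.0
```

Run:
```python
from h import *
S=cap("side"); np.savez("s11.npz",**S); save(S,"s11.png",(310,80,440,230),4)
W=cap("wrist"); np.savez("w11.npz",**W)
cv2.imwrite("pics/both.png",np.hstack([cv2.resize(S["pixels"][90:230,310:430,::-1],(400,467),interpolation=3),cv2.resize(W["pixels"][100:384,150:393,::-1],(400,467),interpolation=3)]))
```

{"method": "arm_command", "body": {"commands": [{"tx":0,"ty":0,"tz":2,"spin":0},{"tx":0,"ty":0,"tz":2,"spin":0},{"tx":0,"ty":0,"tz":2,"spin":0},{"tx":0,"ty":0,"tz":0,"spin":0}]}}

```text
time: 37.35
position: [0.6095, -0.1488, 0.1091]
ee_rot: [-1.224, -2.892, 0.0]
wrist_force: [0.1, 0.5, -0.3]
grip_width: 0.0378
finger_force: 0.0
```

{"method": "arm_command", "body": {"commands": [{"tx":0,"ty":0,"tz":2,"spin":0},{"tx":0,"ty":0,"tz":2,"spin":0},{"tx":0,"ty":0,"tz":2,"spin":0},{"tx":0,"ty":0,"tz":0,"spin":0}]}}

```text
time: 37.75
position: [0.6095, -0.1488, 0.1032]
ee_rot: [-1.224, -2.892, 0.0]
wrist_force: [-0.2, 0.2, -0.2]
grip_width: 0.0382
finger_force: 0.0
```

{"method": "arm_command", "body": {"commands": [{"tx":0,"ty":0,"tz":2,"spin":0},{"tx":0,"ty":0,"tz":2,"spin":0},{"tx":0,"ty":0,"tz":2,"spin":0},{"tx":0,"ty":0,"tz":0,"spin":0}]}}

```text
time: 38.15
position: [0.6095, -0.1488, 0.0972]
ee_rot: [-1.224, -2.892, 0.0]
wrist_force: [0.6, -0.1, -0.5]
grip_width: 0.0379
finger_force: 0.0
```

{"method": "arm_command", "body": {"commands": [{"tx":0,"ty":0,"tz":2,"spin":0},{"tx":0,"ty":0,"tz":2,"spin":0},{"tx":0,"ty":0,"tz":2,"spin":0},{"tx":0,"ty":0,"tz":0,"spin":0}]}}

```text
time: 38.55
position: [0.6095, -0.1488, 0.0911]
ee_rot: [-1.224, -2.892, 0.0]
wrist_force: [0.3, 0.9, 0.1]
grip_width: 0.038
finger_force: 0.0
```

No contact with fingers well below the visible box top at cup d, so the spot is reachable. Retreating and fetching d.

{"method": "arm_command", "body": {"commands": [{"tx":0,"ty":0,"tz":-15,"spin":0},{"tx":0,"ty":0,"tz":-25,"spin":0},{"tx":0,"ty":0,"tz":-25,"spin":0},{"tx":0,"ty":0,"tz":-5,"spin":0}]}}

```text
time: 38.95
position: [0.6122, -0.1497, 0.1671]
ee_rot: [1.221, 2.886, 0.001]
wrist_force: [0.3, 0.8, 0.6]
grip_width: 0.0376
finger_force: 0.0
```

{"method": "arm_command", "body": {"commands": [{"tx":25,"ty":12,"tz":0,"spin":0},{"tx":43,"ty":20,"tz":0,"spin":0},{"tx":43,"ty":21,"tz":0,"spin":0},{"tx":43,"ty":21,"tz":0,"spin":0},{"tx":43,"ty":21,"tz":0,"spin":0},{"tx":43,"ty":21,"tz":0,"spin":0},{"tx":43,"ty":21,"tz":0,"spin":0},{"tx":43,"ty":21,"tz":0,"spin":0},{"tx":43,"ty":21,"tz":0,"spin":0},{"tx":43,"ty":21,"tz":0,"spin":0},{"tx":38,"ty":16,"tz":0,"spin":0},{"tx":22,"ty":8,"tz":0,"spin":0}]}}

```text
time: 40.15
position: [0.4405, 0.3485, 0.1616]
ee_rot: [-1.221, -2.894, -0.001]
wrist_force: [0.4, 0.9, 0.0]
grip_width: 0.038
finger_force: 0.0
```

{"method": "arm_command", "body": {"commands": [{"tx":4,"ty":2,"tz":20,"spin":0},{"tx":0,"ty":0,"tz":15,"spin":0},{"tx":0,"ty":0,"tz":0,"spin":0},{"tx":0,"ty":0,"tz":0,"spin":0}]}}

```text
time: 40.55
position: [0.4406, 0.3493, 0.126]
ee_rot: [-1.226, -2.892, 0.002]
wrist_force: [-1.1, -0.3, 0.3]
grip_width: 0.0384
finger_force: 0.0
```

Run:
```python
from h import *
W=cap("wrist");W["fish"]=1;q,e=fitw(W,"d",(.4415,.350));print(tool()[0],q,e,togo([.4415,.350,.037]),togo([*q,.037]))
```

```text
[0.44109988 0.34962604 0.12683921] [0.44076863 0.35204442] 0.02390781819882166 [-0.   0.5 89.8] [ 2.   1.4 89.8]
```

{"method": "arm_command", "body": {"commands": [{"tx":0.7,"ty":0.8,"tz":15,"spin":0},{"tx":0,"ty":0,"tz":25,"spin":0},{"tx":0,"ty":0,"tz":22,"spin":0},{"tx":0,"ty":0,"tz":15,"spin":0},{"tx":0,"ty":0,"tz":8,"spin":0},{"tx":0,"ty":0,"tz":3,"spin":0},{"tx":0,"ty":0,"tz":0,"spin":0},{"tx":0,"ty":0,"tz":0,"spin":0}]}}

```text
time: 41.4
position: [0.4415, 0.3517, 0.0397]
ee_rot: [1.224, 2.892, 0.003]
wrist_force: [0.4, 0.4, -0.2]
grip_width: 0.0377
finger_force: 0.0
```

Run:
```python
from h import *
W=cap("wrist");W["fish"]=1;q,e=fitw(W,"d",(.4413,.3505));print(tool()[0],q,e,togo([*q,.037]),bot.observe()["wrist_force"])
```

```text
[0.44152931 0.35176579 0.03982738] [0.44050706 0.35233093] 0.05817570841406926 [ 1.1 -0.3  2.8] [-0.03369469  0.02502836  0.57605797]
```

{"method": "arm_command", "body": {"commands": [{"tx":0.4,"ty":0,"tz":1.5,"spin":0},{"tx":0,"ty":0,"tz":0,"spin":0},{"tx":0,"ty":0,"tz":0,"spin":0},{"tx":0,"ty":0,"tz":0,"spin":0},{"tx":0,"ty":0,"tz":0,"spin":0},{"tx":0,"ty":0,"tz":0,"spin":0},{"tx":0,"ty":0,"tz":0,"spin":0},{"tx":0,"ty":0,"tz":0,"spin":0},{"tx":0,"ty":0,"tz":0,"spin":0}], "grip": 1, "squeeze": 15}}

```text
time: 42.35
position: [0.4406, 0.3516, 0.0373]
ee_rot: [1.225, 2.893, 0.0]
wrist_force: [0.4, 0.3, 0.5]
grip_width: 0.0118
finger_force: 15.0
```

{"method": "arm_command", "body": {"commands": [{"tx":0,"ty":0,"tz":-5,"spin":0},{"tx":0,"ty":0,"tz":-15,"spin":0},{"tx":0,"ty":0,"tz":-25,"spin":0},{"tx":0,"ty":0,"tz":-25,"spin":0},{"tx":0,"ty":0,"tz":-25,"spin":0},{"tx":0,"ty":0,"tz":-20,"spin":0},{"tx":0,"ty":0,"tz":0,"spin":0},{"tx":0,"ty":0,"tz":0,"spin":0}]}}

```text
time: 43.15
position: [0.4407, 0.3516, 0.1528]
ee_rot: [1.224, 2.892, 0.002]
wrist_force: [0.3, -2.0, -1.4]
grip_width: 0.0116
finger_force: 15.0
```

Run:
```python
from h import *
print(tool()[0],togo([.6102,-.1505,.15]),bot.observe()["grip_width"])
```

```text
[0.44066213 0.35164688 0.15283233] [-478.5 -227.9    2.7] 0.011566659668113132
```

{"method": "arm_command", "body": {"commands": [{"tx":-20,"ty":-9,"tz":-5,"spin":0},{"tx":-38,"ty":-18,"tz":-5,"spin":0},{"tx":-42,"ty":-20,"tz":0,"spin":0},{"tx":-42,"ty":-20,"tz":0,"spin":0},{"tx":-42,"ty":-20,"tz":0,"spin":0},{"tx":-42,"ty":-20,"tz":0,"spin":0},{"tx":-42,"ty":-20,"tz":0,"spin":0},{"tx":-42,"ty":-20,"tz":0,"spin":0},{"tx":-42,"ty":-20,"tz":0,"spin":0},{"tx":-40,"ty":-19,"tz":0,"spin":0},{"tx":-34,"ty":-16,"tz":0,"spin":0},{"tx":-26,"ty":-13,"tz":0,"spin":0}]}}

```text
time: 44.35
position: [0.6001, -0.1247, 0.1599]
ee_rot: [-1.226, -2.889, 0.001]
wrist_force: [-0.4, 0.2, -0.2]
grip_width: 0.0115
finger_force: 15.0
```

{"method": "arm_command", "body": {"commands": [{"tx":-16,"ty":-8,"tz":0,"spin":0},{"tx":-8,"ty":-4,"tz":0,"spin":0},{"tx":0,"ty":0,"tz":0,"spin":0},{"tx":0,"ty":0,"tz":0,"spin":0},{"tx":0,"ty":0,"tz":0,"spin":0}]}}

```text
time: 44.85
position: [0.6086, -0.1469, 0.1621]
ee_rot: [-1.222, -2.894, -0.0]
wrist_force: [-0.1, -0.5, -1.1]
grip_width: 0.0118
finger_force: 15.0
```

Run:
```python
from h import *
o=bot.observe();print(tool()[0],togo([.6102,-.1505,.0538]),o["wrist_force"],o["grip_width"])
```

```text
[ 0.60862078 -0.14689671  0.16205816] [ -3.7  -1.4 108.3] [-0.11544317 -0.48639232 -1.14309685] 0.01175446198862206
```

{"method": "arm_command", "body": {"commands": [{"tx":-3.5,"ty":-1.4,"tz":8,"spin":0},{"tx":0,"ty":0,"tz":10,"spin":0},{"tx":0,"ty":0,"tz":10,"spin":0},{"tx":0,"ty":0,"tz":8,"spin":0},{"tx":0,"ty":0,"tz":0,"spin":0}]}}

```text
time: 45.35
position: [0.6089, -0.1512, 0.1236]
ee_rot: [-1.223, -2.889, 0.0]
wrist_force: [-1.2, -0.4, -0.8]
grip_width: 0.0119
finger_force: 15.0
```

{"method": "arm_command", "body": {"commands": [{"tx":0,"ty":0,"tz":4,"spin":0},{"tx":0,"ty":0,"tz":4,"spin":0},{"tx":0,"ty":0,"tz":4,"spin":0},{"tx":0,"ty":0,"tz":4,"spin":0},{"tx":0,"ty":0,"tz":0,"spin":0}]}}

```text
time: 45.85
position: [0.6099, -0.1516, 0.1094]
ee_rot: [-1.224, -2.892, 0.0]
wrist_force: [0.0, 0.3, -0.7]
grip_width: 0.0122
finger_force: 15.0
```

{"method": "arm_command", "body": {"commands": [{"tx":0,"ty":0,"tz":4,"spin":0},{"tx":0,"ty":0,"tz":4,"spin":0},{"tx":0,"ty":0,"tz":4,"spin":0},{"tx":0,"ty":0,"tz":4,"spin":0},{"tx":0,"ty":0,"tz":0,"spin":0}]}}

```text
time: 46.35
position: [0.6098, -0.1515, 0.0932]
ee_rot: [-1.224, -2.892, 0.0]
wrist_force: [-0.0, 0.2, -0.5]
grip_width: 0.0117
finger_force: 15.0
```

Run:
```python
from h import *
o=bot.observe();print(tool()[0],togo([.6102,-.1505,.0538]),o["wrist_force"],o["grip_width"])
```

```text
[ 0.60976196 -0.15149558  0.09316072] [ 0.4  1.  39.4] [-0.02041864  0.16762023 -0.45385777] 0.011735889916402455
```

{"method": "arm_command", "body": {"commands": [{"tx":0.4,"ty":0.6,"tz":4,"spin":0},{"tx":0,"ty":0,"tz":4,"spin":0},{"tx":0,"ty":0,"tz":4,"spin":0},{"tx":0,"ty":0,"tz":0,"spin":0}]}}

```text
time: 46.75
position: [0.6099, -0.1508, 0.0812]
ee_rot: [-1.224, -2.892, 0.0]
wrist_force: [-0.1, -0.3, -1.2]
grip_width: 0.0117
finger_force: 15.0
```

{"method": "arm_command", "body": {"commands": [{"tx":0,"ty":0,"tz":4,"spin":0},{"tx":0,"ty":0,"tz":4,"spin":0},{"tx":0,"ty":0,"tz":4,"spin":0},{"tx":0,"ty":0,"tz":0,"spin":0}]}}

```text
time: 47.15
position: [0.6099, -0.1508, 0.0692]
ee_rot: [-1.224, -2.892, 0.0]
wrist_force: [-0.7, 0.4, -0.0]
grip_width: 0.0117
finger_force: 15.0
```

{"method": "arm_command", "body": {"commands": [{"tx":0,"ty":0,"tz":2,"spin":0},{"tx":0,"ty":0,"tz":2,"spin":0},{"tx":0,"ty":0,"tz":2,"spin":0},{"tx":0,"ty":0,"tz":0,"spin":0}]}}

```text
time: 47.55
position: [0.6102, -0.1509, 0.0638]
ee_rot: [-1.224, -2.893, 0.0]
wrist_force: [0.0, -0.2, -1.7]
grip_width: 0.012
finger_force: 15.0
```

{"method": "arm_command", "body": {"commands": [{"tx":0,"ty":0,"tz":2,"spin":0},{"tx":0,"ty":0,"tz":2,"spin":0},{"tx":0,"ty":0,"tz":0,"spin":0}]}}

```text
time: 47.85
position: [0.6102, -0.1509, 0.0597]
ee_rot: [-1.224, -2.893, 0.0]
wrist_force: [-0.3, -0.5, -0.4]
grip_width: 0.0118
finger_force: 15.0
```

Foot is now about 22 mm up, below the rim, with no contact. Continuing in small steps.

{"method": "arm_command", "body": {"commands": [{"tx":0,"ty":0,"tz":1.5,"spin":0},{"tx":0,"ty":0,"tz":1.5,"spin":0},{"tx":0,"ty":0,"tz":0,"spin":0}]}}

```text
time: 48.15
position: [0.6103, -0.1509, 0.0568]
ee_rot: [-1.224, -2.893, 0.0]
wrist_force: [0.9, -0.6, 0.7]
grip_width: 0.0117
finger_force: 15.0
```

{"method": "arm_command", "body": {"commands": [{"tx":0,"ty":0,"tz":1,"spin":0},{"tx":0,"ty":0,"tz":1,"spin":0},{"tx":0,"ty":0,"tz":0,"spin":0}]}}

```text
time: 48.45
position: [0.6103, -0.1509, 0.0549]
ee_rot: [-1.224, -2.893, 0.0]
wrist_force: [0.4, 0.2, -1.2]
grip_width: 0.0116
finger_force: 15.0
```

{"method": "arm_command", "body": {"commands": [{"tx":0,"ty":0,"tz":1,"spin":0},{"tx":0,"ty":0,"tz":0.5,"spin":0},{"tx":0,"ty":0,"tz":0,"spin":0}]}}

```text
time: 48.75
position: [0.6105, -0.151, 0.0538]
ee_rot: [1.225, 2.893, 0.0]
wrist_force: [0.1, 0.0, 0.4]
grip_width: 0.0119
finger_force: 15.0
```

{"method": "arm_command", "body": {"commands": [{"tx":0,"ty":0,"tz":1,"spin":0},{"tx":0,"ty":0,"tz":0,"spin":0}]}}

```text
time: 48.95
position: [0.611, -0.1513, 0.0537]
ee_rot: [1.224, 2.892, -0.0]
wrist_force: [-0.8, -0.6, 4.8]
grip_width: 0.0117
finger_force: 15.0
```

{"method": "arm_command", "body": {"commands": [{"tx":0,"ty":0,"tz":-0.5,"spin":0},{"tx":0,"ty":0,"tz":0,"spin":0},{"tx":0,"ty":0,"tz":0,"spin":0},{"tx":0,"ty":0,"tz":0,"spin":0},{"tx":0,"ty":0,"tz":0,"spin":0},{"tx":0,"ty":0,"tz":-5,"spin":0},{"tx":0,"ty":0,"tz":-15,"spin":0},{"tx":0,"ty":0,"tz":-25,"spin":0},{"tx":0,"ty":0,"tz":-30,"spin":0},{"tx":0,"ty":0,"tz":-30,"spin":0}], "grip": 0.65}}

```text
time: 49.95
position: [0.6106, -0.151, 0.1605]
ee_rot: [1.224, 2.892, 0.0]
wrist_force: [-0.3, 0.3, 0.5]
grip_width: 0.0331
finger_force: 0.0
```

{"method": "arm_command", "body": {"commands": [{"tx":25,"ty":-10,"tz":0,"spin":0},{"tx":40,"ty":-20,"tz":0,"spin":0},{"tx":40,"ty":-20,"tz":0,"spin":0},{"tx":40,"ty":-20,"tz":0,"spin":0},{"tx":25,"ty":-10,"tz":0,"spin":0},{"tx":0,"ty":0,"tz":0,"spin":0},{"tx":0,"ty":0,"tz":0,"spin":0}]}}

```text
time: 50.65
position: [0.4353, -0.0848, 0.1597]
ee_rot: [1.223, 2.89, 0.0]
wrist_force: [-0.2, -0.1, 0.3]
grip_width: 0.0329
finger_force: 0.0
```

Run:
```python
from h import *
print(tool()[0],bot.observe()["time"])
S=cap("side");T=cap("top");np.savez("sf.npz",**S);np.savez("tf.npz",**T)
a=cv2.resize(S["pixels"][140:240,320:400,::-1],(400,500),interpolation=cv2.INTER_CUBIC)
b=cv2.resize(T["pixels"][110:210,300:380,::-1],(400,500),interpolation=cv2.INTER_CUBIC)
cv2.imwrite("pics/final.png",np.hstack([a,b]))
```

```text
[ 0.4353068  -0.08479942  0.15973499] 50.65
```

View pics/final.png

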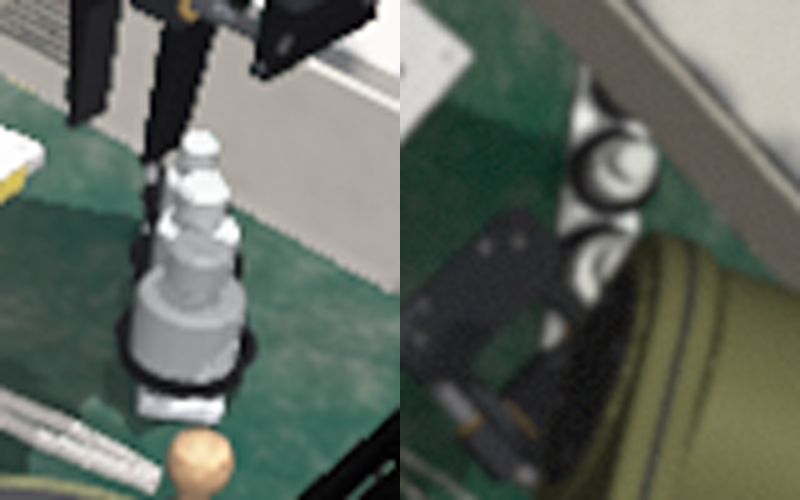

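The final picture shows a (190,330), b (205,205) and c (200,150) upright in their cups. Cup d's spot is hidden by the drawn box, but weight d met the cup floor at exactly the predicted height. Handing in.

```bash
python3 -c "
from workcell import bot
print(bot.finish_job())"
```

```text
the job is handed in; nothing more can be done
None
```

I put all four weights on the rail in order from largest to smallest and handed the job in at about 51 s: a, b and c look upright and seated in the last picture, while d is hidden from every camera by the press box, so its seating rests on its foot meeting the cup floor at the expected height.

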